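# Load the sprayer-valve leak tester and open its air valve

### The job

Set up the leak test: swing the hold-down bail of the test stand all the way up and back, load every valve cartridge that is on the desk into a socket of its own, turned so that its rib drops into the keyway and it sits fully home, then swing the bail fully shut over them. Only then open the air valve: crank the handwheel counter-clockwise (seen from above) until you feel the stop, back it off a quarter turn, and let go. Leave the tape roll, the glasses case and the calculator where they are.

Things in the scene. Friction and masses are not known exactly. Their poses are not given: they have to be found in the camera images.
- cartridge0: Valve cartridge: brass drum 36 mm dia, 18 mm high, under a black round stem 18 mm dia, 28 mm long to grip by (46 mm overall, 80 g); loose, upright. One brass rib 7 mm wide up the drum's side (from 4 to 18 mm) stands out to 24 mm from the axis. Origin: centre of underside; z up the stem, x out through the rib; a pale line on the stem's top points to the rib. May be absent (None).
- cartridge1: Valve cartridge: brass drum 36 mm dia, 18 mm high, under a black round stem 18 mm dia, 28 mm long to grip by (46 mm overall, 80 g); loose, upright. One brass rib 7 mm wide up the drum's side (from 4 to 18 mm) stands out to 24 mm from the axis. Origin: centre of underside; z up the stem, x out through the rib; a pale line on the stem's top points to the rib. May be absent (None).
- cartridge2: Valve cartridge: brass drum 36 mm dia, 18 mm high, under a black round stem 18 mm dia, 28 mm long to grip by (46 mm overall, 80 g); loose, upright. One brass rib 7 mm wide up the drum's side (from 4 to 18 mm) stands out to 24 mm from the axis. Origin: centre of underside; z up the stem, x out through the rib; a pale line on the stem's top points to the rib. May be absent (None).
- cartridge3: Valve cartridge: brass drum 36 mm dia, 18 mm high, under a black round stem 18 mm dia, 28 mm long to grip by (46 mm overall, 80 g); loose, upright. One brass rib 7 mm wide up the drum's side (from 4 to 18 mm) stands out to 24 mm from the axis. Origin: centre of underside; z up the stem, x out through the rib; a pale line on the stem's top points to the rib. May be absent (None).
- socket0: Leftmost socket of the stand (all alike; any cartridge fits any, only with its rib in the keyway): aluminium collar, bore 40 mm dia, 16 mm deep, flat floor, one keyway 12 mm wide through its wall. Origin: centre of the bore's floor, 8 mm above the desk; z up, rim at z = 16 mm; x points out through the keyway, so a seated cartridge has this same pose.
- socket1: Second (from the left) socket of the stand (all alike; any cartridge fits any, only with its rib in the keyway): aluminium collar, bore 40 mm dia, 16 mm deep, flat floor, one keyway 12 mm wide through its wall. Origin: centre of the bore's floor, 8 mm above the desk; z up, rim at z = 16 mm; x points out through the keyway, so a seated cartridge has this same pose.
- socket2: Third socket of the stand (all alike; any cartridge fits any, only with its rib in the keyway): aluminium collar, bore 40 mm dia, 16 mm deep, flat floor, one keyway 12 mm wide through its wall. Origin: centre of the bore's floor, 8 mm above the desk; z up, rim at z = 16 mm; x points out through the keyway, so a seated cartridge has this same pose.
- socket3: Rightmost socket of the stand (all alike; any cartridge fits any, only with its rib in the keyway): aluminium collar, bore 40 mm dia, 16 mm deep, flat floor, one keyway 12 mm wide through its wall. Origin: centre of the bore's floor, 8 mm above the desk; z up, rim at z = 16 mm; x points out through the keyway, so a seated cartridge has this same pose.
- stand: Leak-test stand, fixed: grey plate 112 x 450 x 8 mm on the desk with four sockets in a row (at its y = +93, +31, -31, -93 mm; keyways facing different ways), a hold-down bail over them, and a brass gate valve at its right end (y = -235 mm). Origin on the desk under the middle of the row; x away from the robot, y along the row to the left, z up.
- bail (a joint): Hold-down bail, a U of steel rod hinged behind the sockets: 0 = shut, level over them; grows as its front bar swings up and back, 2.2 rad = end of travel; below about 1.9 its bar is in the way of a gripper over the sockets. Stiff hinge (3 N at the bar), stays where left. Starts at 0-0.35. Shut, its cross strip passes 2.5 mm over seated stems; a cartridge not home blocks it.
- bail_bar (a point): Middle of the bail's round front bar (12 mm dia, 248 mm long, along the stand's y), to be pinched from above and swung; 97 mm from the hinge axis. Shut, it lies 61 mm above the desk and 52 mm in front of the socket row; at 2.1 rad, 110 mm above the desk and 110 mm behind the row.
- bail_hinge (a point): Middle of the bail's hinge axis, 43 mm behind the row of sockets and 40 mm above the desk; turns about the stand's y.
- valve (a joint): Turn of the handwheel, rad: grows counter-clockwise seen from above (opening). Hard stops at 11.0 (fully open) and 0 (closed). Starts anywhere from 0.5 to 4, so one to nearly two turns are needed. Takes 0.08 N m, about 2 N at the spinner knob; stays where left.
- valve_axis (a point): Point on the handwheel's vertical axis, at the height to grip the spinner knob (82 mm above the desk).
- valve_grip (a point): Centre of the spinner knob, 82 mm above the desk: black round handle 18 mm dia, from 66 to 98 mm above the desk, on the rim of the steel handwheel (ring 90 mm dia, top 66 mm above the desk), 45 mm from the wheel's axis. It spins freely on its own pin: pinch it from above and carry it round the circle without turning the gripper.
- tape_roll: Bystander: roll of paper tape, 100 mm dia, 48 mm high, lying flat. Origin: centre of underside.
- glasses_case: Bystander: metal glasses case 60 x 160 x 36 mm. Origin: centre of underside.
- calculator: Bystander: black desk calculator 140 x 80 x 16 mm. Origin: centre of underside.
Not all that is in view belongs to the job. What is shaped like the cartridge2 but orange or pink is not meant.

How it is judged:
On the way, in this order (a step that is already met when the one before it is completed fails the run):
1. the bail is swung open (value of joint bail above 1.8 rad), for 0.2 s.
2. every cartridge is fully home in a socket, the bail still open (((horizontal distance between cartridge0 and socket0 below 0.0035 m and z of cartridge0 in the frame of socket0 below 0.0025 m and angle between the x axis of cartridge0 and the x axis of socket0, either way round below 0.2 rad) or (horizontal distance between cartridge0 and socket1 below 0.0035 m and z of cartridge0 in the frame of socket1 below 0.0025 m and angle between the x axis of cartridge0 and the x axis of socket1, either way round below 0.2 rad) or (horizontal distance between cartridge0 and socket2 below 0.0035 m and z of cartridge0 in the frame of socket2 below 0.0025 m and angle between the x axis of cartridge0 and the x axis of socket2, either way round below 0.2 rad) or (horizontal distance between cartridge0 and socket3 below 0.0035 m and z of cartridge0 in the frame of socket3 below 0.0025 m and angle between the x axis of cartridge0 and the x axis of socket3, either way round below 0.2 rad)) and ((horizontal distance between cartridge1 and socket0 below 0.0035 m and z of cartridge1 in the frame of socket0 below 0.0025 m and angle between the x axis of cartridge1 and the x axis of socket0, either way round below 0.2 rad) or (horizontal distance between cartridge1 and socket1 below 0.0035 m and z of cartridge1 in the frame of socket1 below 0.0025 m and angle between the x axis of cartridge1 and the x axis of socket1, either way round below 0.2 rad) or (horizontal distance between cartridge1 and socket2 below 0.0035 m and z of cartridge1 in the frame of socket2 below 0.0025 m and angle between the x axis of cartridge1 and the x axis of socket2, either way round below 0.2 rad) or (horizontal distance between cartridge1 and socket3 below 0.0035 m and z of cartridge1 in the frame of socket3 below 0.0025 m and angle between the x axis of cartridge1 and the x axis of socket3, either way round below 0.2 rad)) and ((horizontal distance between cartridge2 and socket0 below 0.0035 m and z of cartridge2 in the frame of socket0 below 0.0025 m and angle between the x axis of cartridge2 and the x axis of socket0, either way round below 0.2 rad) or (horizontal distance between cartridge2 and socket1 below 0.0035 m and z of cartridge2 in the frame of socket1 below 0.0025 m and angle between the x axis of cartridge2 and the x axis of socket1, either way round below 0.2 rad) or (horizontal distance between cartridge2 and socket2 below 0.0035 m and z of cartridge2 in the frame of socket2 below 0.0025 m and angle between the x axis of cartridge2 and the x axis of socket2, either way round below 0.2 rad) or (horizontal distance between cartridge2 and socket3 below 0.0035 m and z of cartridge2 in the frame of socket3 below 0.0025 m and angle between the x axis of cartridge2 and the x axis of socket3, either way round below 0.2 rad)) and ((horizontal distance between cartridge3 and socket0 below 0.0035 m and z of cartridge3 in the frame of socket0 below 0.0025 m and angle between the x axis of cartridge3 and the x axis of socket0, either way round below 0.2 rad) or (horizontal distance between cartridge3 and socket1 below 0.0035 m and z of cartridge3 in the frame of socket1 below 0.0025 m and angle between the x axis of cartridge3 and the x axis of socket1, either way round below 0.2 rad) or (horizontal distance between cartridge3 and socket2 below 0.0035 m and z of cartridge3 in the frame of socket2 below 0.0025 m and angle between the x axis of cartridge3 and the x axis of socket2, either way round below 0.2 rad) or (horizontal distance between cartridge3 and socket3 below 0.0035 m and z of cartridge3 in the frame of socket3 below 0.0025 m and angle between the x axis of cartridge3 and the x axis of socket3, either way round below 0.2 rad)) and value of joint bail above 1 rad), for 0.2 s.
3. the bail is shut over the cartridges (((horizontal distance between cartridge0 and socket0 below 0.0035 m and z of cartridge0 in the frame of socket0 below 0.0025 m and angle between the x axis of cartridge0 and the x axis of socket0, either way round below 0.2 rad) or (horizontal distance between cartridge0 and socket1 below 0.0035 m and z of cartridge0 in the frame of socket1 below 0.0025 m and angle between the x axis of cartridge0 and the x axis of socket1, either way round below 0.2 rad) or (horizontal distance between cartridge0 and socket2 below 0.0035 m and z of cartridge0 in the frame of socket2 below 0.0025 m and angle between the x axis of cartridge0 and the x axis of socket2, either way round below 0.2 rad) or (horizontal distance between cartridge0 and socket3 below 0.0035 m and z of cartridge0 in the frame of socket3 below 0.0025 m and angle between the x axis of cartridge0 and the x axis of socket3, either way round below 0.2 rad)) and ((horizontal distance between cartridge1 and socket0 below 0.0035 m and z of cartridge1 in the frame of socket0 below 0.0025 m and angle between the x axis of cartridge1 and the x axis of socket0, either way round below 0.2 rad) or (horizontal distance between cartridge1 and socket1 below 0.0035 m and z of cartridge1 in the frame of socket1 below 0.0025 m and angle between the x axis of cartridge1 and the x axis of socket1, either way round below 0.2 rad) or (horizontal distance between cartridge1 and socket2 below 0.0035 m and z of cartridge1 in the frame of socket2 below 0.0025 m and angle between the x axis of cartridge1 and the x axis of socket2, either way round below 0.2 rad) or (horizontal distance between cartridge1 and socket3 below 0.0035 m and z of cartridge1 in the frame of socket3 below 0.0025 m and angle between the x axis of cartridge1 and the x axis of socket3, either way round below 0.2 rad)) and ((horizontal distance between cartridge2 and socket0 below 0.0035 m and z of cartridge2 in the frame of socket0 below 0.0025 m and angle between the x axis of cartridge2 and the x axis of socket0, either way round below 0.2 rad) or (horizontal distance between cartridge2 and socket1 below 0.0035 m and z of cartridge2 in the frame of socket1 below 0.0025 m and angle between the x axis of cartridge2 and the x axis of socket1, either way round below 0.2 rad) or (horizontal distance between cartridge2 and socket2 below 0.0035 m and z of cartridge2 in the frame of socket2 below 0.0025 m and angle between the x axis of cartridge2 and the x axis of socket2, either way round below 0.2 rad) or (horizontal distance between cartridge2 and socket3 below 0.0035 m and z of cartridge2 in the frame of socket3 below 0.0025 m and angle between the x axis of cartridge2 and the x axis of socket3, either way round below 0.2 rad)) and ((horizontal distance between cartridge3 and socket0 below 0.0035 m and z of cartridge3 in the frame of socket0 below 0.0025 m and angle between the x axis of cartridge3 and the x axis of socket0, either way round below 0.2 rad) or (horizontal distance between cartridge3 and socket1 below 0.0035 m and z of cartridge3 in the frame of socket1 below 0.0025 m and angle between the x axis of cartridge3 and the x axis of socket1, either way round below 0.2 rad) or (horizontal distance between cartridge3 and socket2 below 0.0035 m and z of cartridge3 in the frame of socket2 below 0.0025 m and angle between the x axis of cartridge3 and the x axis of socket2, either way round below 0.2 rad) or (horizontal distance between cartridge3 and socket3 below 0.0035 m and z of cartridge3 in the frame of socket3 below 0.0025 m and angle between the x axis of cartridge3 and the x axis of socket3, either way round below 0.2 rad)) and value of joint bail below 0.12 rad), for 0.2 s.
4. the valve is cranked open to its stop (value of joint valve above 10.88 rad and value of joint bail below 0.15 rad), for 0.1 s.
At the end, for the whole second after the job is handed in: Every cartridge present is fully home in a socket (within 3.5 mm of the bore's axis and 2.5 mm of its floor, rib in the keyway), the bail is shut (below 0.15 rad), the valve stands a quarter turn (1.57 rad, give or take 0.4) back from its open stop, and all is at rest (((horizontal distance between cartridge0 and socket0 below 0.0035 m and z of cartridge0 in the frame of socket0 below 0.0025 m and angle between the x axis of cartridge0 and the x axis of socket0, either way round below 0.2 rad) or (horizontal distance between cartridge0 and socket1 below 0.0035 m and z of cartridge0 in the frame of socket1 below 0.0025 m and angle between the x axis of cartridge0 and the x axis of socket1, either way round below 0.2 rad) or (horizontal distance between cartridge0 and socket2 below 0.0035 m and z of cartridge0 in the frame of socket2 below 0.0025 m and angle between the x axis of cartridge0 and the x axis of socket2, either way round below 0.2 rad) or (horizontal distance between cartridge0 and socket3 below 0.0035 m and z of cartridge0 in the frame of socket3 below 0.0025 m and angle between the x axis of cartridge0 and the x axis of socket3, either way round below 0.2 rad)) and ((horizontal distance between cartridge1 and socket0 below 0.0035 m and z of cartridge1 in the frame of socket0 below 0.0025 m and angle between the x axis of cartridge1 and the x axis of socket0, either way round below 0.2 rad) or (horizontal distance between cartridge1 and socket1 below 0.0035 m and z of cartridge1 in the frame of socket1 below 0.0025 m and angle between the x axis of cartridge1 and the x axis of socket1, either way round below 0.2 rad) or (horizontal distance between cartridge1 and socket2 below 0.0035 m and z of cartridge1 in the frame of socket2 below 0.0025 m and angle between the x axis of cartridge1 and the x axis of socket2, either way round below 0.2 rad) or (horizontal distance between cartridge1 and socket3 below 0.0035 m and z of cartridge1 in the frame of socket3 below 0.0025 m and angle between the x axis of cartridge1 and the x axis of socket3, either way round below 0.2 rad)) and ((horizontal distance between cartridge2 and socket0 below 0.0035 m and z of cartridge2 in the frame of socket0 below 0.0025 m and angle between the x axis of cartridge2 and the x axis of socket0, either way round below 0.2 rad) or (horizontal distance between cartridge2 and socket1 below 0.0035 m and z of cartridge2 in the frame of socket1 below 0.0025 m and angle between the x axis of cartridge2 and the x axis of socket1, either way round below 0.2 rad) or (horizontal distance between cartridge2 and socket2 below 0.0035 m and z of cartridge2 in the frame of socket2 below 0.0025 m and angle between the x axis of cartridge2 and the x axis of socket2, either way round below 0.2 rad) or (horizontal distance between cartridge2 and socket3 below 0.0035 m and z of cartridge2 in the frame of socket3 below 0.0025 m and angle between the x axis of cartridge2 and the x axis of socket3, either way round below 0.2 rad)) and ((horizontal distance between cartridge3 and socket0 below 0.0035 m and z of cartridge3 in the frame of socket0 below 0.0025 m and angle between the x axis of cartridge3 and the x axis of socket0, either way round below 0.2 rad) or (horizontal distance between cartridge3 and socket1 below 0.0035 m and z of cartridge3 in the frame of socket1 below 0.0025 m and angle between the x axis of cartridge3 and the x axis of socket1, either way round below 0.2 rad) or (horizontal distance between cartridge3 and socket2 below 0.0035 m and z of cartridge3 in the frame of socket2 below 0.0025 m and angle between the x axis of cartridge3 and the x axis of socket2, either way round below 0.2 rad) or (horizontal distance between cartridge3 and socket3 below 0.0035 m and z of cartridge3 in the frame of socket3 below 0.0025 m and angle between the x axis of cartridge3 and the x axis of socket3, either way round below 0.2 rad)) and value of joint bail below 0.15 rad and value of joint valve between 9.029 and 9.829 rad and linear speed of each of cartridge0, cartridge1, cartridge2, cartridge3 below 0.02 m/s); the robot touches nothing.
It fails at once if the tape roll is moved by more than 4 cm (distance of tape_roll from where it was at the start of the episode above 0.04 m).
It fails at once if the glasses case is moved by more than 4 cm (distance of glasses_case from where it was at the start of the episode above 0.04 m).
It fails at once if the calculator is moved by more than 4 cm (distance of calculator from where it was at the start of the episode above 0.04 m).
Of cartridge0, cartridge1, cartridge2, cartridge3 only 3 to 4 are there at a start; the rules pass over those that are not, and their reading is None.
At some moment in a run one of cartridge0, cartridge1, cartridge2, cartridge3 may be knocked a few centimetres aside while the robot is not near it.
Once in a run the grip may slacken for a moment while it holds something.
It also fails if it takes over 210 s, if anything falls off the work surface, if the arm or the gripper's body presses on something with over 40 N, if the wrist force passes 120 N, or if a joint passes its speed limit or range.

### The arm

A 6-joint arm with a two-finger parallel gripper is mounted at the origin on the work surface. World frame = base frame: x ahead of the robot, y to its left, z up, the work surface at z = 0. Lengths are in m, angles in rad, forces in N, time in s.
With the tool pointing down it reaches from about 0.325 to 0.775 m from the base axis. Payload 5.5 kg.
Tool frame: the origin (TCP) lies on the centre line of the jaws, within the pads' length; the fingertips stand bot.finger_overhang ahead of it and the grasp point (between the pads) is the TCP (bot.finger_overhang is the distance from the TCP to the fingertips, in m); z points along the fingers, y is the line along which they close (so a half turn about z gives the same grasp; the last joint's range is limited). The gripper opens to 85 mm and grips with 20 to 120 N. Pads are 22 mm wide; open, the fingers measure 114 mm over their backs; the gripper's body (76 mm by 85 mm) begins 54 mm behind the grasp point. The pads swing forward as they close: fully open they stand 13 mm farther back than shut.
Start: joints at [1.262, 0.091, 1.231, -0, 1.82, -0.057], TCP at [0.149, 0.581, 0.216] pointing down, gripper open.
Joint ranges: [-2.87, 2.87], [-0.86, 2.18], [0.17, 2.46], [-1.51, 4.65], [0.06, 2.69], [-2.65, 2.65]. Speed limits (rad/s): [2.57, 2.57, 3.01, 3.14, 3.14, 3.14].

### API

Orientations are given as a unit quaternion [w, x, y, z].
In Python, from station import sensors, eyes, bot, nets gives the robot as it stands.
- The arm moves only by the tool play_rows, never from a script. Its argument "deltas" is a list that holds one entry, the list of rows, each a list of 7 numbers: the opening, from 0 (shut) to 1 (fully open), then the shift along the tool's x, y, z in cm, then the turn, a rotation vector about the tool's x, y, z in degrees. In form: [[[hand, dx, dy, dz, wx, wy, wz], ...]]. A call has 1 to 20 rows; each row is the pose to reach, as a shift and turn from the pose commanded when the call began, along the tool's axes at that moment; what a row does not reach only later rows make up. A row lasts 1/8 s, in which the tool goes at most 62.5 mm and 10.7 degrees, less where a joint would pass 70% of its speed; a pose out of reach is approached as far as the arm can. A call with a gripper value outside its range is refused whole. The fingers move at their own pace and stop on an object; "squeeze" is the grip in N (left out, the last holds). Time passes only in rows, so rows that repeat a pose let the fingers close. It gives the time, the measured TCP pose, the force, the opening and the grip force at its end, in the units of the state.
- sensors.state(): the state, without advancing time (a new reading comes with each control period).
- eyes.camera(name): name is "scene" or "top"; returns a dict with "frame" (480x640x3 uint8, red, green, blue), "depth" (480x640 float32, m along the optical axis (not along the pixel's ray), 0 where there is no reading), "K" (3x3 intrinsics, pixels), "extrinsics" (4x4, takes a point from camera to world coordinates). Camera axes: x right, y up, looking along -z (the intrinsics and any distortion apply to the point x, -y, -z); pixel columns grow to the right and rows downward; lengths in m; the calibration is good to about 2 mm. A picture is of the moment at which its call begins.
- bot.close_job(): hands the job in; it is judged then, once.
Trained networks look in a picture, given as the dict that the camera call returned (one of the last four; its "shot" number tells which), for a name from the list of things; names that differ only in an ending like _2 or _b are one class to them, and where a whole thing is asked for, a point or a joint stands for the part that bears it (a point fixed in the world has none). Each returns a list of dicts, best first, with "score" (0 to 1); they miss things now and then, are a little off and sometimes report something else, mostly with a low value. They report only what shows in the picture. A call takes as long as a camera call. They do not tell look-alikes from the thing itself.
- nets.find_in(thing, picture): "position" ([x, y, z] in m, in world coordinates, good to about 4 mm: the middle of the surface that is visible of it).
- nets.outline_of(thing, picture): "region" (480x640 bool, what is visible of it).
The state is a dict: "time_s": time; "qpos": joint angles; "qd": joint speeds; "joint_torque": joint torques, N m; "position": TCP position; "ee_rot": TCP orientation; "ft_force": force on the tool from outside, world axes, zero at the start; "moment": the same for the moment, N m; "gripper_width": opening from 0.0 (shut) to 1.0 (fully open); "grip_force": force on a finger pad.
Only numpy, scipy, OpenCV 4.12 (cv2) and the standard library are available. Lean on these libraries where they do the work, as an engineer would, in place of code of your own. Each camera call takes 0.05 s, during which the arm holds its last target. There are 200 camera calls.

## Working session

There is one attempt and no reset: what is moved stays moved. The work goes in short steps, Python scripts to look and compute and a tool call to move; the robot and the scene stay as the last step left them, time stands still between calls to the robot, and variables do not carry over. Pictures are saved under pics/ and viewed, at most 14 in all, crops included, and the job is handed in when it is done.

Besides the shell and the picture viewer there is one more tool, called as a command line: name --argument value ..., lists and objects as JSON in quotes. play_rows: Moves the arm, as the interface text tells. Its arguments: {"type":"object","properties":{"deltas":{"type":"array"},"squeeze":{"type":"number"}},"required":["deltas"]}

```bash
mkdir -p pics; ls; python3 - <<'E'
from station import sensors, eyes, bot, nets
import cv2, numpy as np
print(sensors.state(), bot.finger_overhang)
for n in ("top","scene"):
    p=eyes.camera(n); cv2.imwrite(f"pics/{n}0.png",p["frame"][:,:,::-1])
    print(n,p["K"].tolist(),np.round(p["extrinsics"],3).tolist())
    for t in ("cartridge0","socket0","stand","bail_bar","valve_grip","tape_roll","glasses_case","calculator"):
        print(t,[(np.round(r["position"],3).tolist(),round(r["score"],2)) for r in nets.find_in(t,p)])
E
```

```text
pics
{'time_s': 0.0, 'qpos': array([ 1.26233651e+00,  9.18656438e-02,  1.23190052e+00,  2.41452631e-06,
        1.81977988e+00, -5.66734216e-02]), 'qd': array([ 0.00041213,  0.00058011, -0.00046847,  0.00043088, -0.00035203,
        0.00083774]), 'joint_torque': array([-1.49682967e-05, -4.58758307e+01, -4.18008149e+01, -1.80674938e-04,
        1.20003961e-02, -3.44425096e-06]), 'position': array([0.14937196, 0.58078955, 0.21483856]), 'ee_rot': array([-1.78474186e-04,  1.25560559e-01,  9.92085476e-01, -9.60252379e-04]), 'ft_force': array([-1.22205367,  0.08344393, -0.38823053]), 'moment': array([-0.00503223, -0.01109407,  0.0025814 ]), 'grip_force': 0.0, 'gripper_width': 0.9962229268750378} 0.019
top [[543.3820102269136, 0.0, 320.2548931137062], [0.0, 543.3820102269136, 240.70716066845645], [0.0, 0.0, 1.0]] [[0.018, 0.995, -0.095, 0.431], [-1.0, 0.019, 0.008, -0.001], [0.009, 0.095, 0.995, 1.259], [0.0, 0.0, 0.0, 1.0]]
cartridge0 [([0.574, 0.26, 0.016], 0.8), ([0.384, 0.209, 0.013], 0.79), ([0.416, 0.378, 0.019], 0.71), ([0.41, 0.305, 0.022], 0.65), ([0.328, 0.286, 0.019], 0.46)]
sock
[... 598 characters left out ...]
[[-0.397, -0.763, 0.511, 1.267], [0.918, -0.335, 0.213, 0.28], [0.009, 0.553, 0.833, 1.232], [0.0, 0.0, 0.0, 1.0]]
cartridge0 [([0.385, 0.21, 0.018], 0.76), ([0.426, 0.381, 0.019], 0.74), ([0.523, -0.05, 0.024], 0.7), ([0.584, 0.263, 0.017], 0.65), ([0.417, 0.304, 0.018], 0.52), ([0.331, 0.295, 0.015], 0.45), ([0.519, -0.011, 0.077], 0.39)]
socket0 [([0.529, 0.018, 0.023], 0.66), ([0.53, -0.107, 0.024], 0.48), ([0.585, 0.266, 0.016], 0.38), ([0.428, 0.382, 0.02], 0.31)]
stand [([0.53, -0.075, 0.013], 0.79)]
bail_bar [([0.524, -0.012, 0.075], 0.63)]
valve_grip [([0.513, -0.252, 0.065], 0.98)]
tape_roll [([0.767, 0.261, 0.047], 0.82)]
glasses_case [([0.754, -0.079, 0.039], 0.86)]
calculator []
```

View pics/top0.png

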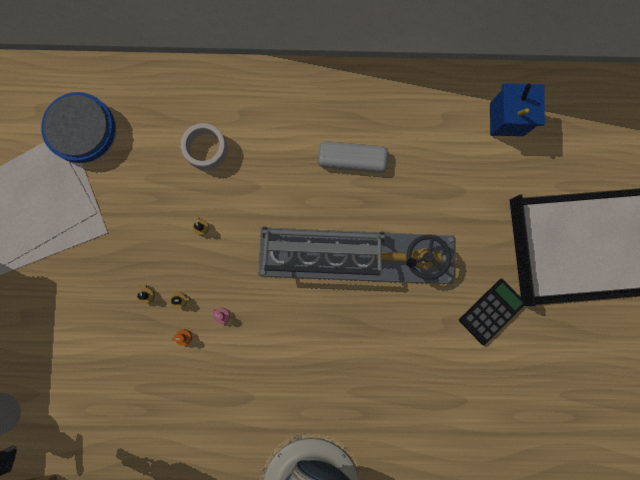

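```bash
python3 - <<'E'
import cv2, numpy as np
a=cv2.imread("pics/top0.png")
c=a[170:310,110:260]
cv2.imwrite("pics/crop1.png",cv2.resize(c,None,fx=4,fy=4,interpolation=cv2.INTER_CUBIC))
E
```

```text
(no output)
```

View pics/crop1.png

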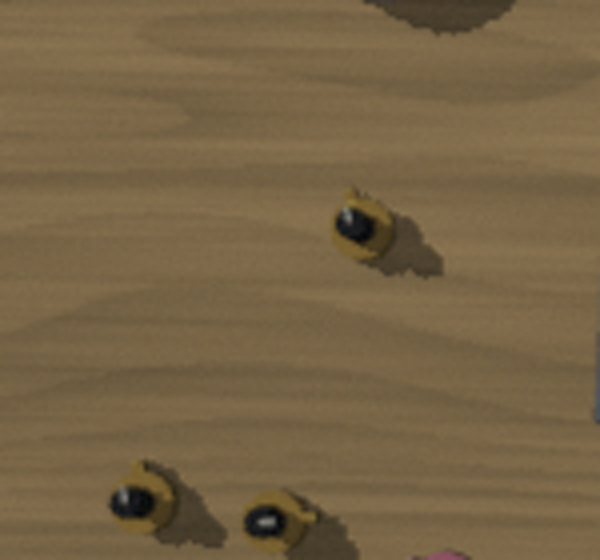

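```bash
cat > h.py <<'E'
from station import sensors, eyes, bot, nets
import cv2, numpy as np
from scipy.spatial.transform import Rotation as R
def cloud(p):
    d=p["depth"];K=p["K"];v,u=np.mgrid[:480,:640]
    P=np.stack([(u-K[0,2])*d/K[0,0],-(v-K[1,2])*d/K[1,1],-d],-1)
    E=p["extrinsics"];return P@E[:3,:3].T+E[:3,3]
def px(p,X):
    E=p["extrinsics"];c=(np.atleast_2d(X)-E[:3,3])@E[:3,:3];K=p["K"]
    return np.stack([K[0,0]*c[:,0]/-c[:,2]+K[0,2],-K[1,1]*c[:,1]/-c[:,2]+K[1,2]],-1)
def ray(p,uv,z):
    K=p["K"];E=p["extrinsics"];uv=np.atleast_2d(uv)
    d=np.stack([(uv[:,0]-K[0,2])/K[0,0],-(uv[:,1]-K[1,2])/K[1,1],-np.ones(len(uv))],-1)@E[:3,:3].T
    return E[:3,3]+d*((z-E[2,3])/d[:,2])[:,None]
E
python3 - <<'E'
from h import *
for n in("top","scene"):
    p=eyes.camera(n);P=cloud(p);f=p["frame"][:,:,::-1]
    np.savez(f"{n}0.npz",f=p["frame"],P=P,d=p["depth"])
    m=(P[...,0]>.4)&(P[...,0]<.62)&(P[...,1]<.13)&(P[...,1]>-.33)&(P[...,2]>.004)
    v,u=np.where(m&(p["depth"]>0));print(n,u.min(),u.max(),v.min(),v.max())
    # plate fit
    q=P[m&(abs(P[...,2]-.008)<.004)][:,:2]
    print(cv2.minAreaRect((q*1000).astype(np.float32)))
    b=P[m&(P[...,2]>.055)&(P[...,1]>-.17)]
    for lo in np.arange(.055,.13,.01):
        s=b[(b[:,2]>=lo)&(b[:,2]<lo+.01)]
        if len(s):print(round(lo,3),len(s),np.round(np.percentile(s[:,0],[5,50,95]),3),np.round(np.percentile(s[:,1],[5,50,95]),3))
    c=f[v.min()-5:v.max()+5,u.min()-5:u.max()+5]
    s=min(800/c.shape[1],600/c.shape[0]);cv2.imwrite(f"pics/st_{n}.png",cv2.resize(c,None,fx=s,fy=s,interpolation=cv2.INTER_CUBIC))
E
```

```text
top 258 458 211 308
((510.0726318359375, -99.81861877441406), (459.51702880859375, 219.35919189453125), 89.98095703125)
0.055 9 [0.553 0.557 0.565] [-0.142 -0.136  0.109]
0.065 427 [0.521 0.536 0.551] [-0.138 -0.021  0.105]
0.075 834 [0.517 0.526 0.538] [-0.137 -0.012  0.106]
0.085 327 [0.474 0.483 0.508] [-0.14  -0.019  0.11 ]
0.095 421 [0.475 0.48  0.486] [-0.128 -0.008  0.099]
scene 203 393 174 294
((510.39862060546875, -99.39173889160156), (219.23703002929688, 458.75799560546875), 0.06965918093919754)
0.055 29 [0.54  0.556 0.564] [-0.142  0.105  0.112]
0.065 447 [0.521 0.533 0.548] [-0.137 -0.019  0.107]
0.075 564 [0.514 0.525 0.538] [-0.136 -0.005  0.109]
0.085 316 [0.474 0.483 0.507] [-0.137 -0.01   0.111]
0.095 237 [0.475 0.481 0.487] [-0.121  0.     0.105]
```

View pics/st_scene.png

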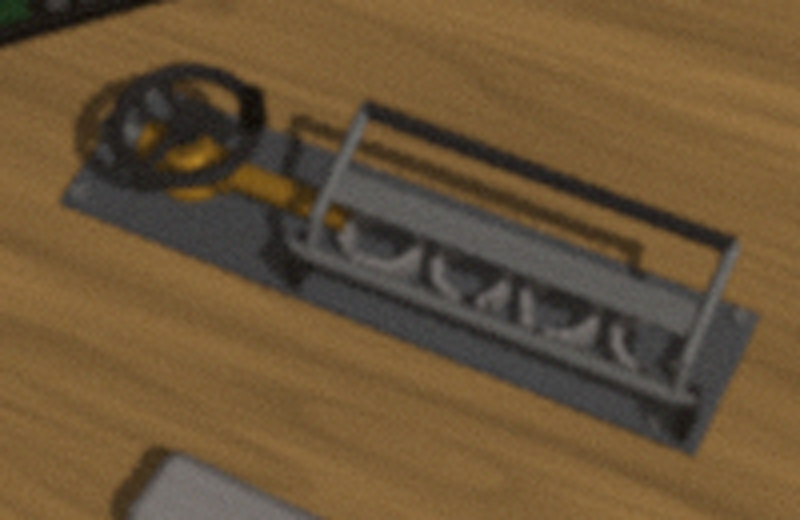

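```bash
python3 - <<'E'
from h import *
for n in("top","scene"):
    P=np.load(n+"0.npz")["P"]
    m=(P[...,0]>.43)&(P[...,0]<.6)&(P[...,1]<.13)&(P[...,1]>-.33)
    mm=(m&(P[...,2]>.0045)).astype(np.uint8)
    k,l,s,_=cv2.connectedComponentsWithStats(mm);i=1+s[1:,4].argmax()
    q=P[(l==i)&(P[...,2]<.012)][:,:2]
    print(n,cv2.minAreaRect((q*1000).astype(np.float32)))
    for lab,sel in(("bar",m&(P[...,2]>.086)&(P[...,0]<.495)&(P[...,1]>-.13)&(P[...,1]<.1)),):
        b=P[sel]; f=np.polyfit(b[:,1],b[:,0],1); print(lab,f,np.median(b,0),np.percentile(b[:,2],[5,50,90]))
    w=P[(abs(P[...,0]-.51)<.08)&(P[...,1]<-.17)&(P[...,1]>-.34)&(P[...,2]>.056)]
    r=w[(w[:,2]>.056)&(w[:,2]<.070)]
    print("ring",cv2.minEnclosingCircle((r[:,:2]*1000).astype(np.float32)),len(r))
    kn=w[w[:,2]>.085]; print("knob",len(kn),np.median(kn,0),kn.min(0),kn.max(0))
E
```

```text
top ((519.21240234375, -96.26705932617188), (453.6076354980469, 121.531005859375), 88.7072982788086)
bar [-0.07852454  0.44672272] [ 4.31300315e-01 -1.02157512e-03  1.25915921e+00] [0.0932305  1.25915921 1.25915921]
ring ((515.4009399414062, -250.17428588867188), 50.226112365722656) 774
knob 60 [ 0.50013985 -0.20664838  0.09761078] [ 0.49189046 -0.21691605  0.08765598] [ 0.50894293 -0.19891104  0.10248246]
scene ((504.77850341796875, -98.95187377929688), (459.6450500488281, 150.5760040283203), 89.056884765625)
bar [0.02518292 0.48125729] [ 0.48122263 -0.0120717   0.09486927] [0.0897256  0.09486927 0.098631  ]
ring ((514.2183837890625, -249.14697265625), 50.836238861083984) 516
knob 47 [ 0.50065244 -0.2046352   0.09399527] [ 0.49302937 -0.21436252  0.08504263] [ 0.50918807 -0.19811882  0.10306813]
```

```bash
cat >> h.py <<'E'
def rel(targets,s=None):
    "targets: (x,y,z,yaw_deg of tool y); prints shift cm + wz deg from the current pose"
    s=s or sensors.state();w,x,y,z=s["ee_rot"];R0=R.from_quat([x,y,z,w])
    for t in targets:
        c,n=np.cos(np.radians(t[3])),np.sin(np.radians(t[3]))
        Rt=R.from_matrix(np.array([[-n,c,0],[c,n,0],[0,0,-1]]))   # rows->columns: x=(-n,c,0), y=(c,n,0)
        M=np.array([[-n,c,0],[c,n,0],[0,0,-1.]]) 
        Rt=R.from_matrix(M)
        d=R0.inv().apply(np.array(t[:3])-s["position"])*100
        print(np.round(d,2).tolist(),np.round((R0.inv()*Rt).as_rotvec(degrees=True),1).tolist())
E
sed -i '/Rt=R.from_matrix(np.array/d' h.py
python3 - <<'E'
from h import *
yaw=-1.3;B=np.array([.481,-.012])
rel([(.35,.30,.25,40),(.481,-.012,.20,yaw),(.481,-.012,.099,yaw)])
E
```

```text
[-26.42, -22.23, -3.4] [-0.0, 0.0, 35.6]
[-46.88, -49.18, 1.6] [-0.0, 0.0, 76.9]
[-46.88, -49.18, 11.7] [-0.0, 0.0, 76.9]
```

play_rows --deltas '[[[0.5,-13,-11,-3,0,0,18],[0.5,-26.4,-22.2,-3,0,0,36],[0.5,-26.4,-22.2,-3,0,0,36],[0.5,-26.4,-22.2,-3,0,0,36],[0.5,-36,-36,-1,0,0,56],[0.5,-46.9,-49.2,1.6,0,0,76.9],[0.5,-46.9,-49.2,1.6,0,0,76.9],[0.5,-46.9,-49.2,1.6,0,0,76.9],[0.5,-46.9,-49.2,1.6,0,0,76.9],[0.5,-46.9,-49.2,1.6,0,0,76.9],[0.5,-46.9,-49.2,1.6,0,0,76.9],[0.5,-46.9,-49.2,1.6,0,0,76.9],[0.5,-46.9,-49.2,1.6,0,0,76.9]]]' --squeeze 30

```text
time_s: 2.62
position: [0.481, -0.0121, 0.2]
ee_rot: [-0.0, 0.715, 0.699, 0.0]
ft_force: [-0.5, 0.1, 0.7]
gripper_width: 0.502
grip_force: 0.0
```

```bash
python3 - <<'E'
from h import *
s=sensors.state();print(s["time_s"],s["position"],s["gripper_width"])
yaw=-1.3
rel([(.481,-.012,.13,yaw),(.481,-.012,.099,yaw)],s)
E
```

```text
2.625 [ 0.48099734 -0.0121253   0.20002756] 0.5018576053795321
[0.01, 0.0, 7.0] [-0.0, -0.0, -0.1]
[0.01, 0.0, 10.1] [-0.0, -0.0, -0.1]
```

play_rows --deltas '[[[0.5,0,0,4,0,0,0],[0.5,0,0,7,0,0,0],[0.5,0,0,9,0,0,0],[0.5,0,0,10.1,0,0,0],[0.0,0,0,10.1,0,0,0],[0.0,0,0,10.1,0,0,0],[0.0,0,0,10.1,0,0,0],[0.0,0,0,10.1,0,0,0],[0.0,0,0,10.1,0,0,0],[0.0,0,0,10.1,0,0,0]]]' --squeeze 30

```text
time_s: 3.88
position: [0.4811, -0.0123, 0.099]
ee_rot: [-0.0, 0.715, 0.699, 0.0]
ft_force: [0.5, -0.3, 0.1]
gripper_width: -0.003
grip_force: 0.0
```

```bash
python3 - <<'E'
from h import *
s=sensors.state()
ph=np.append(np.linspace(.57,2.36,18),2.36)
rel([(.563-.0975*np.cos(f),-.012,.046+.0975*np.sin(f),-1.3) for f in ph],s)
E
```

```text
[0.03, -0.02, 0.04] [-0.0, -0.0, -0.0]
[0.04, 0.58, -0.79] [-0.0, -0.0, -0.0]
[0.06, 1.26, -1.56] [-0.0, -0.0, -0.0]
[0.07, 2.02, -2.25] [-0.0, -0.0, -0.0]
[0.09, 2.85, -2.86] [-0.0, -0.0, -0.0]
[0.11, 3.73, -3.37] [-0.0, -0.0, -0.0]
[0.14, 4.67, -3.79] [-0.0, -0.0, -0.0]
[0.16, 5.64, -4.11] [-0.0, -0.0, -0.0]
[0.18, 6.65, -4.33] [-0.0, -0.0, -0.0]
[0.21, 7.67, -4.43] [-0.0, -0.0, -0.0]
[0.23, 8.69, -4.43] [-0.0, -0.0, -0.0]
[0.25, 9.71, -4.33] [-0.0, -0.0, -0.0]
[0.28, 10.72, -4.11] [-0.0, -0.0, -0.0]
[0.3, 11.69, -3.79] [-0.0, -0.0, -0.0]
[0.32, 12.63, -3.38] [-0.0, -0.0, -0.0]
[0.34, 13.51, -2.86] [-0.0, -0.0, -0.0]
[0.36, 14.34, -2.25] [-0.0, -0.0, -0.0]
[0.38, 15.1, -1.57] [-0.0, -0.0, -0.0]
[0.38, 15.1, -1.57] [-0.0, -0.0, -0.0]
```

```bash
python3 - <<'E'
from h import *
p=eyes.camera("scene");P=cloud(p);f=p["frame"][:,:,::-1]
b=P[(P[...,0]>.44)&(P[...,0]<.65)&(((P[...,1]>-.13)&(P[...,1]<-.08))|((P[...,1]>.05)&(P[...,1]<.1)))&(P[...,2]>.05)&(P[...,2]<.2)]
for lo in np.arange(.05,.2,.006):
    s=b[(b[:,2]>=lo)&(b[:,2]<lo+.006)]
    if len(s):print(round(lo,3),len(s),np.round(np.percentile(s[:,0],[5,50,95]),3))
c=f[120:300,190:400];cv2.imwrite("pics/a1.png",cv2.resize(c,None,fx=3,fy=3))
E
```

```text
0.05 7 [0.561 0.563 0.567]
0.062 8 [0.534 0.537 0.539]
0.068 119 [0.521 0.533 0.54 ]
0.074 208 [0.518 0.527 0.538]
0.08 33 [0.502 0.523 0.535]
0.086 35 [0.475 0.482 0.487]
0.092 126 [0.474 0.481 0.487]
0.098 29 [0.477 0.483 0.487]
```

View pics/a1.png

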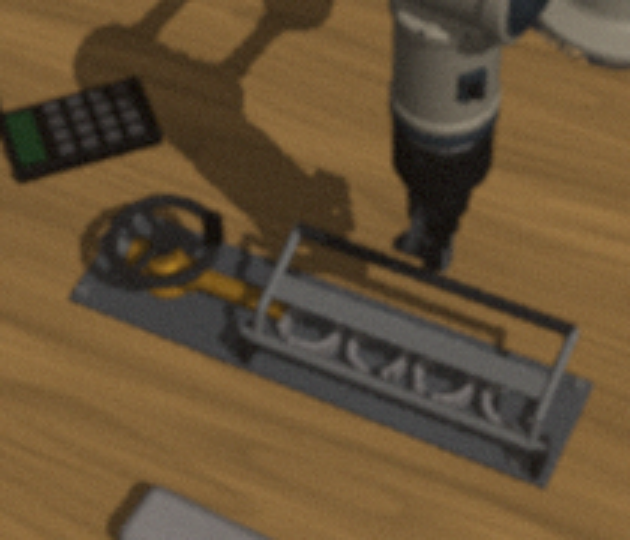

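```bash
python3 - <<'E'
from h import *
im=[]
for n in("scene","top"):
    p=eyes.camera(n);P=cloud(p);f=p["frame"][:,:,::-1]
    b=P[(abs(P[...,0]-.48)<.07)&(abs(P[...,1]+.012)<.06)&(P[...,2]>.04)&(P[...,2]<.2)]
    for lo in np.arange(.07,.2,.01):
        s=b[(b[:,2]>=lo)&(b[:,2]<lo+.01)]
        if len(s):print(n,round(lo,3),len(s),np.round(np.percentile(s[:,0],[2,50,98]),3),np.round(np.percentile(s[:,1],[2,50,98]),3))
    u,v=px(p,[.481,-.012,.099])[0].astype(int);print(u,v)
    c=f[v-35:v+35,u-35:u+35];im.append(cv2.resize(c,(400,400),interpolation=cv2.INTER_CUBIC))
cv2.imwrite("pics/a2.png",np.hstack(im))
E
```

```text
scene 0.07 378 [0.517 0.529 0.539] [-0.07  -0.013  0.045]
scene 0.08 49 [0.479 0.52  0.529] [-0.066 -0.012  0.047]
scene 0.09 204 [0.474 0.481 0.487] [-0.07  -0.01   0.046]
scene 0.1 7 [0.478 0.483 0.487] [-0.054 -0.013  0.036]
scene 0.11 3 [0.485 0.485 0.489] [-0.011 -0.003 -0.003]
scene 0.12 18 [0.473 0.488 0.495] [-0.015 -0.003  0.001]
scene 0.13 19 [0.475 0.489 0.496] [-0.018 -0.004  0.001]
scene 0.14 9 [0.475 0.486 0.491] [-0.003 -0.001  0.   ]
scene 0.15 12 [0.468 0.479 0.503] [-0.001  0.001  0.002]
scene 0.16 37 [0.448 0.492 0.51 ] [-0.017 -0.002  0.003]
scene 0.17 17 [0.463 0.496 0.52 ] [-0.016 -0.     0.003]
scene 0.18 35 [0.467 0.495 0.528] [-0.007  0.003  0.007]
scene 0.19 28 [0.465 0.498 0.531] [-0.014  0.002  0.007]
333 211
top 0.19 4 [0.436 0.438 0.442] [-0.022 -0.01  -0.001]
320 269
```

View pics/a2.png

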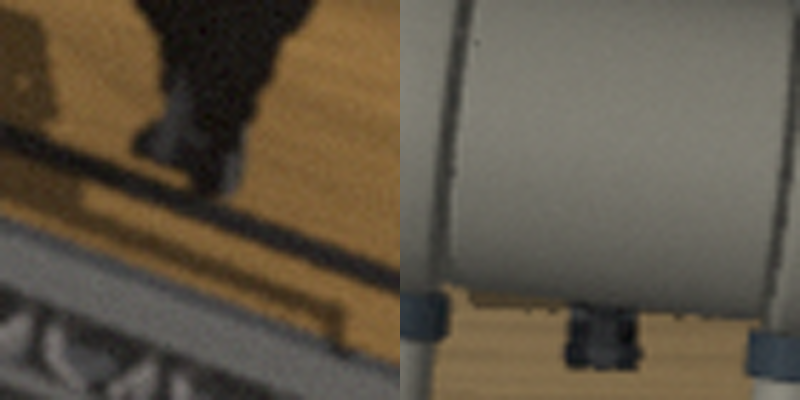

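play_rows --deltas '[[[0.0,0,0,-3,0,0,0],[0.0,0,0,-6,0,0,0],[0.0,0,0,-8,0,0,0],[0.0,0,0,-8,0,0,0]]]'

```text
time_s: 4.53
position: [0.4819, -0.0123, 0.1806]
ee_rot: [0.001, 0.715, 0.699, 0.001]
ft_force: [-0.2, 0.1, -0.9]
gripper_width: 0.001
grip_force: 0.0
```

```bash
python3 - <<'E'
from h import *
p=eyes.camera("scene");P=cloud(p);f=p["frame"][:,:,::-1];s=sensors.state();print(s["position"],s["gripper_width"])
b=P[(abs(P[...,0]-.48)<.07)&(abs(P[...,1]+.012)<.06)&(P[...,2]>.11)&(P[...,2]<.3)]
for lo in np.arange(.11,.25,.01):
    q=b[(b[:,2]>=lo)&(b[:,2]<lo+.01)]
    if len(q):print(round(lo,3),len(q),np.round(np.percentile(q[:,0],[2,50,98]),3),np.round(np.percentile(q[:,1],[2,50,98]),3))
f=f.copy()
u,v=px(p,s["position"])[0].astype(int);u2,v2=px(p,s["position"]-[0,0,.019])[0].astype(int)
c=f[v-50:v+50,u-50:u+50].copy();c[50,50]=(0,0,255);c[v2-v+50,u2-u+50]=(0,255,0)
cv2.imwrite("pics/a3.png",cv2.resize(c,(500,500),interpolation=cv2.INTER_NEAREST))
E
```

```text
[ 0.48135788 -0.01226943  0.17901268] 0.00039987304769851454
0.19 3 [0.485 0.486 0.488] [-0.005 -0.004 -0.003]
0.2 18 [0.475 0.489 0.494] [-0.017 -0.003  0.   ]
0.21 26 [0.478 0.491 0.496] [-0.017 -0.006  0.001]
0.22 17 [0.476 0.486 0.494] [-0.005 -0.001  0.   ]
0.23 5 [0.476 0.484 0.492] [-0.003  0.     0.001]
0.24 33 [0.466 0.492 0.512] [-0.017  0.     0.003]
0.25 29 [0.448 0.496 0.518] [-0.013 -0.001  0.003]
```

View pics/a3.png

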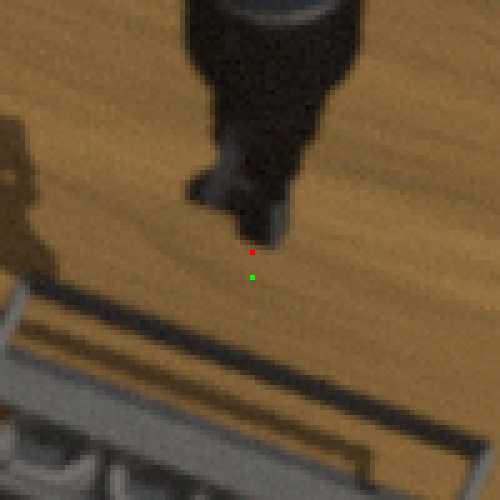

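play_rows --deltas '[[[1.0,0,0,0,0,0,0],[1.0,0,0,0,0,0,0],[1.0,0,0,0,0,0,0],[1.0,0,0,0,0,0,0],[1.0,0,0,0,0,0,0],[1.0,0,0,0,0,0,0]]]'

```text
time_s: 5.32
position: [0.4812, -0.0123, 0.179]
ee_rot: [0.0, 0.715, 0.699, 0.0]
ft_force: [-0.6, -0.9, 0.6]
gripper_width: 1.0
grip_force: 0.0
```

```bash
python3 - <<'E'
from h import *
p=eyes.camera("scene");P=cloud(p);f=p["frame"][:,:,::-1];s=sensors.state();print(s["position"],s["gripper_width"])
f=f.copy()
for X,c in((s["position"],(0,0,255)),(s["position"]+[.04,0,0],(0,255,0)),(s["position"]-[.04,0,0],(255,255,0)),(s["position"]+[0,.04,0],(255,0,255))):
    u,v=px(p,X)[0].round().astype(int);f[v,u]=c
u,v=px(p,s["position"])[0].astype(int)
cv2.imwrite("pics/a4.png",cv2.resize(f[v-55:v+45,u-50:u+50],(500,500),interpolation=cv2.INTER_NEAREST))
E
```

```text
[ 0.48116403 -0.0122357   0.17903166] 1.0013720143332006
```

View pics/a4.png

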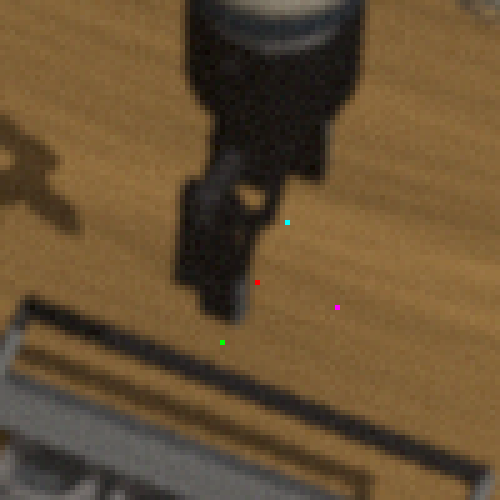

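play_rows --deltas '[[[0.0,0,-4,0,0,0,0],[0.0,0,-9,0,0,0,0],[0.0,0,-9,4,0,0,0],[0.0,0,-9,8,0,0,0],[0.0,0,-9,12,0,0,0],[0.0,0,-9,13.5,0,0,0],[0.0,0,-9,14.9,0,0,0],[0.0,0,-9,14.9,0,0,0],[0.0,0,-9,15.4,0,0,0],[0.0,0,-9,15.7,0,0,0],[0.0,0,-9,15.7,0,0,0]]]'

```text
time_s: 6.75
position: [0.3912, -0.0102, 0.0221]
ee_rot: [0.0, 0.715, 0.699, 0.0]
ft_force: [0.5, 0.6, -0.1]
gripper_width: -0.003
grip_force: 0.0
```

```bash
python3 - <<'E'
from h import *
p=eyes.camera("scene");P=cloud(p);f=p["frame"][:,:,::-1];s=sensors.state();print(s["position"],s["gripper_width"],s["ft_force"])
f=f.copy()
for X,c in((s["position"],(0,0,255)),(s["position"]-[0,0,.019],(0,255,0))):
    u,v=px(p,X)[0].round().astype(int);f[v,u]=c
u,v=px(p,s["position"])[0].astype(int)
cv2.imwrite("pics/a5.png",cv2.resize(f[v-55:v+45,u-50:u+50],(500,500),interpolation=cv2.INTER_NEAREST))
E
```

```text
[ 0.39126321 -0.01016336  0.02218987] 0.00153934088814686 [-0.8133331  -0.43847858 -0.03715494]
```

View pics/a5.png

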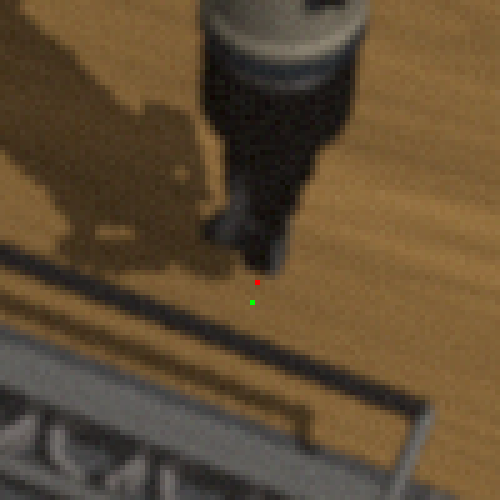

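play_rows --deltas '[[[0.0,0,0,0.3,0,0,0],[0.0,0,0,0.5,0,0,0],[0.0,0,0,0.5,0,0,0]]]'

```text
time_s: 7.18
position: [0.391, -0.0101, 0.0167]
ee_rot: [-0.0, 0.715, 0.699, -0.0]
ft_force: [0.6, -0.5, 0.1]
gripper_width: -0.0
grip_force: 0.0
```

play_rows --deltas '[[[0.0,0,0,0.4,0,0,0],[0.0,0,0,0.8,0,0,0],[0.0,0,0,1.0,0,0,0],[0.0,0,0,1.0,0,0,0]]]'

```text
time_s: 7.68
position: [0.391, -0.0101, 0.0067]
ee_rot: [-0.0, 0.715, 0.699, -0.0]
ft_force: [-0.2, -0.7, 0.0]
gripper_width: 0.0
grip_force: 0.0
```

play_rows --deltas '[[[0.0,0,0,0.3,0,0,0],[0.0,0,0,0.6,0,0,0],[0.0,0,0,0.6,0,0,0],[0.0,0,0,0.6,0,0,0]]]'

```text
time_s: 8.18
position: [0.3912, -0.0102, 0.001]
ee_rot: [-0.0, 0.715, 0.699, 0.0]
ft_force: [0.2, 0.0, 0.5]
gripper_width: 0.001
grip_force: 0.0
```

play_rows --deltas '[[[0.0,0,0,0.3,0,0,0],[0.0,0,0,0.5,0,0,0],[0.0,0,0,0.5,0,0,0],[0.0,0,0,0.5,0,0,0]]]'

```text
time_s: 8.68
position: [0.3912, -0.0102, -0.004]
ee_rot: [0.0, 0.715, 0.699, 0.0]
ft_force: [0.6, 0.5, -0.7]
gripper_width: -0.005
grip_force: 0.0
```

```bash
python3 - <<'E'
from h import *
p=eyes.camera("scene");P=cloud(p);f=p["frame"][:,:,::-1];s=sensors.state();print(s["position"],s["gripper_width"],s["ft_force"])
b=P[(abs(P[...,0]-.39)<.05)&(abs(P[...,1]+.01)<.05)&(P[...,2]>.008)&(P[...,2]<.1)]
for lo in np.arange(.008,.08,.006):
    q=b[(b[:,2]>=lo)&(b[:,2]<lo+.006)]
    if len(q):print(round(lo,3),len(q),np.round(np.percentile(q[:,0],[2,50,98]),3),np.round(np.percentile(q[:,1],[2,50,98]),3))
u,v=px(p,s["position"])[0].astype(int)
cv2.imwrite("pics/a6.png",cv2.resize(f[v-45:v+15,u-40:u+40],(800,600),interpolation=cv2.INTER_CUBIC))
E
```

```text
[ 0.3911847  -0.01015828 -0.00396313] 0.00378862010000707 [-0.92582189 -0.69764006  0.88699208]
0.008 3 [0.362 0.395 0.434] [-0.018  0.011  0.026]
0.014 7 [0.386 0.396 0.402] [-0.017 -0.001  0.002]
0.02 8 [0.386 0.396 0.403] [-0.011 -0.002  0.002]
0.026 13 [0.386 0.402 0.406] [-0.014 -0.004  0.003]
0.032 7 [0.389 0.403 0.407] [-0.01  -0.001  0.003]
0.038 4 [0.387 0.395 0.398] [0.    0.001 0.002]
0.044 2 [0.388 0.391 0.394] [0.002 0.002 0.002]
0.05 2 [0.379 0.39  0.402] [0.002 0.003 0.003]
0.056 11 [0.372 0.401 0.418] [-0.008  0.003  0.005]
0.062 17 [0.391 0.405 0.418] [-0.013 -0.002  0.005]
0.068 7 [0.403 0.406 0.427] [-0.012  0.001  0.003]
0.074 15 [0.377 0.405 0.432] [-0.021 -0.001  0.008]
0.08 14 [0.375 0.404 0.432] [0.001 0.006 0.009]
```

View pics/a6.png

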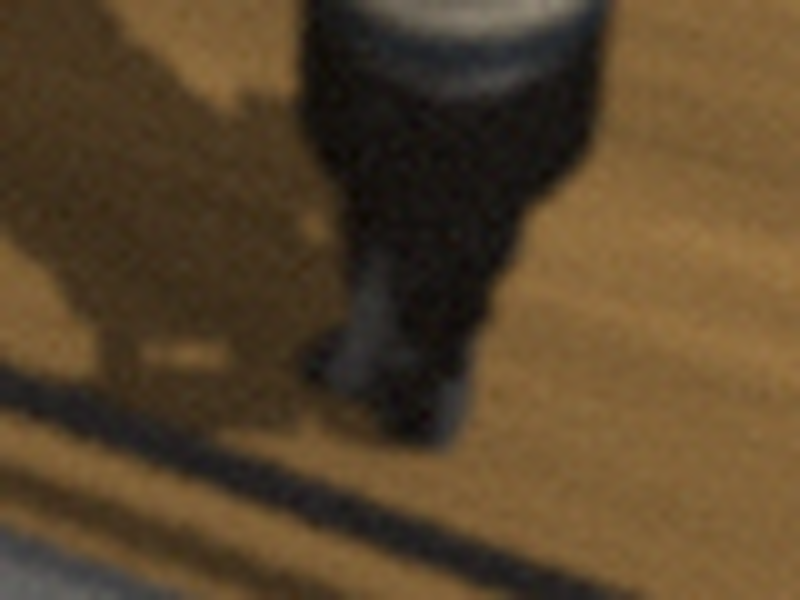

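play_rows --deltas '[[[0.0,0,0,0.2,0,0,0],[0.0,0,0,0.4,0,0,0],[0.0,0,0,0.4,0,0,0],[0.0,0,0,0.4,0,0,0]]]'

```text
time_s: 9.22
position: [0.3911, -0.0102, -0.008]
ee_rot: [-0.0, 0.715, 0.699, -0.0]
ft_force: [-0.7, 0.3, 0.8]
gripper_width: -0.002
grip_force: 0.0
```

play_rows --deltas '[[[0.0,0,0,0.2,0,0,0],[0.0,0,0,0.3,0,0,0],[0.0,0,0,0.3,0,0,0]]]'

```text
time_s: 9.6
position: [0.391, -0.0102, -0.0112]
ee_rot: [-0.0, 0.715, 0.699, -0.0]
ft_force: [-0.2, 0.4, -0.6]
gripper_width: 0.001
grip_force: 0.0
```

play_rows --deltas '[[[0.0,0,0,0.2,0,0,0],[0.0,0,0,0.3,0,0,0],[0.0,0,0,0.3,0,0,0]]]'

```text
time_s: 9.98
position: [0.391, -0.0101, -0.0142]
ee_rot: [-0.0, 0.715, 0.699, -0.0]
ft_force: [-0.3, -0.2, 0.2]
gripper_width: -0.001
grip_force: 0.0
```

play_rows --deltas '[[[0.0,0,0,0.1,0,0,0],[0.0,0,0,0.2,0,0,0],[0.0,0,0,0.2,0,0,0]]]'

```text
time_s: 10.35
position: [0.3913, -0.0102, -0.0153]
ee_rot: [0.0, 0.715, 0.699, 0.0]
ft_force: [-3.6, 0.5, 5.2]
gripper_width: -0.002
grip_force: 2.6
```

play_rows --deltas '[[[0.0,0,0,0.1,0,0,0],[0.0,0,0,0.2,0,0,0],[0.0,0,0,0.2,0,0,0]]]'

```text
time_s: 10.72
position: [0.3914, -0.0102, -0.0153]
ee_rot: [0.0, 0.715, 0.699, 0.0]
ft_force: [-10.1, 1.1, 17.8]
gripper_width: 0.002
grip_force: 9.1
```

play_rows --deltas '[[[0.0,0,0,0.1,0,0,0],[0.0,0,0,0.2,0,0,0],[0.0,0,0,0.2,0,0,0]]]'

```text
time_s: 11.1
position: [0.3915, -0.0102, -0.0154]
ee_rot: [0.0, 0.715, 0.699, 0.0]
ft_force: [-16.1, 0.9, 30.9]
gripper_width: -0.002
grip_force: 15.7
```

```bash
python3 - <<'E'
from h import *
p=eyes.camera("scene");P=cloud(p);s=sensors.state();print(s["position"],s["ft_force"],s["qpos"])
b=P[(abs(P[...,0]-.39)<.03)&(abs(P[...,1]+.01)<.03)&(P[...,2]>.006)&(P[...,2]<.04)]
print(np.sort(b[:,2])[:12])
g=p["frame"].sum(2);u,v=px(p,s["position"])[0].astype(int)
c=g[v-40:v+10,u-14:u+14:1];print(v-40,u-14)
for r in c[15:50]:print(*(f"{x:3d}" for x in r))
E
```

```text
[ 0.39144385 -0.01017488 -0.01541228] [-16.32757426   2.19331023  30.08111778] [-1.12775153e-01 -4.29371314e-01  2.10606527e+00 -1.65600963e-04
  1.46465606e+00 -8.98159743e-02]
[0.00603774 0.00619738 0.00653604 0.00671661 0.00698023 0.00699678
 0.00720561 0.00747015 0.00896648 0.00921677 0.00922798 0.01025434]
172 332
137 140 143 155 144 143 139 126  72  61  59  55  28  65  78  84  50  71  67  55  65  66  69  61  64  78 133 191
147 161 143 139 138 146 132 124  94  59  58  55  77  60  63  40  58  60  56  80  60  59  68  54  60  88 188 257
155 159 158 135 156 144 141 116  62  43  54  45  47  68  55  52  59  75  75  58  56  68  60  58  78 115 216 289
146 136 141 133 167 145 157 135  77  58  61  58  66  63  57  69  84  48  53  51  57  95  65  71  80 151 241 281
150 146 147 144 142 162 154 134  92  61  60  82  42  67  71  61  40  61  78  65  76  66  58  61  85 180 263 303
157 143 142 157 147 146 144 126  87  58 101 102  89  72  66  65  64  63  67  74  64  74  64  36 112 199 278 318
150 139 146 156 146 150 149 124 105  74 103 107  95  67  84  63  64  75  58  65  57  65  70  74 135 232 284
[... 2440 characters left out ...]
 270 281 267 267 272 274 278
277 261 249 236 192 153 134 121 102 103 102  95 113 122 118 135 137 172 208 256 259 278 277 264 282 257 285 264
269 287 282 285 260 245 225 192 159 128 112 122  99 105 121  99 116 136 150 170 214 218 241 262 275 276 284 283
275 260 276 279 276 257 278 267 227 218 198 155 120 112 102 108 111 113 122 119 105 140 158 193 215 247 270 281
248 273 269 259 280 284 281 268 274 273 270 228 209 174 122 133 110 109 100 110 117 114 111 130 155 162 223 240
198 227 233 236 266 267 262 273 280 272 277 272 262 248 214 206 152 144 128 108 106 100 111 112 119 121 134 163
155 159 171 194 208 224 245 268 268 280 295 281 280 276 275 274 239 215 196 156 134  99 107 100 103 126 111 105
```

play_rows --deltas '[[[0.0,0,0,-0.8,0,0,0],[0.0,0,0,-1,0,0,0],[0.0,0,0,-1,0,0,0]]]'

```text
time_s: 11.52
position: [0.391, -0.0101, -0.0104]
ee_rot: [-0.0, 0.715, 0.699, -0.0]
ft_force: [-0.1, -0.6, -1.5]
gripper_width: 0.004
grip_force: 0.0
```

```bash
python3 - <<'E'
from h import *
p=eyes.camera("scene");s=sensors.state();print(s["position"],s["ft_force"])
print(ray(p,[[345,209.5],[349,210.5],[352,205],[343,208]],.004))
# where arm geometry sits: wrist flange etc. seen in both cameras
P=cloud(p)
for n in("scene","top"):
    p=eyes.camera(n);P=cloud(p)
    b=P[(abs(P[...,0]-.39)<.09)&(abs(P[...,1]+.01)<.09)&(P[...,2]>.1)&(P[...,2]<.5)]
    for lo in np.arange(.1,.5,.03):
        q=b[(b[:,2]>=lo)&(b[:,2]<lo+.03)]
        if len(q)>10:print(n,round(lo,3),len(q),np.round(np.percentile(q[:,0],[1,50,99]),3),np.round(np.percentile(q[:,1],[1,50,99]),3))
E
```

```text
[ 0.39085162 -0.01013909 -0.01058462] [ 0.67630607  0.02196548 -0.26227808]
[[ 3.97753282e-01 -1.16145715e-02  4.00000000e-03]
 [ 3.96534397e-01 -6.21839708e-04  4.00000000e-03]
 [ 3.76270377e-01 -6.16901460e-05  4.00000000e-03]
 [ 3.95282488e-01 -1.83722392e-02  4.00000000e-03]]
scene 0.1 130 [0.402 0.428 0.479] [-0.089 -0.006  0.011]
scene 0.13 199 [0.386 0.422 0.43 ] [-0.04   0.     0.029]
scene 0.16 257 [0.387 0.419 0.429] [-0.041  0.003  0.029]
scene 0.19 262 [0.384 0.422 0.432] [-0.044  0.003  0.031]
scene 0.22 263 [0.386 0.423 0.43 ] [-0.042 -0.001  0.029]
scene 0.25 307 [0.389 0.423 0.43 ] [-0.042  0.004  0.029]
scene 0.28 343 [0.405 0.422 0.432] [-0.042 -0.007  0.025]
scene 0.31 257 [0.386 0.428 0.442] [-0.068  0.008  0.061]
scene 0.34 1127 [0.302 0.426 0.443] [-0.07   0.01   0.061]
scene 0.37 1450 [0.363 0.405 0.433] [-0.068 -0.005  0.056]
top 0.1 44 [0.437 0.447 0.48 ] [-0.092 -0.011  0.034]
top 0.31 20 [0.369 0.409 0.435] [-0.057  0.031  0.036]
top 0.34 1528 [0.301 0.348 0.441] [-0.078 -0.001  0.059]
top 0.37 3445 [0.353 0.392 0.431] [-0.074 -0.01   0.053]
```

```bash
sed -i 's/^        d=R0.inv.*/        d=R0.inv().apply(np.array([t[0],t[1],t[2]-.034])-s["position"])*100/' h.py
python3 - <<'E'
from h import *
s=sensors.state();y=-1.3
rel([(.39,-.012,.19,y),(.4813,-.012,.19,y),(.4813,-.012,.099,y)],s)
E
```

```text
[-0.19, -0.09, -16.67] [-0.1, -0.0, -0.0]
[0.02, 9.04, -16.68] [-0.1, -0.0, -0.0]
[0.02, 9.05, -7.58] [-0.1, -0.0, -0.0]
```

play_rows --deltas '[[[0.3,0,0,-6,0,0,0],[0.5,0,0,-12,0,0,0],[0.5,0,0,-16.6,0,0,0],[0.5,0,4.5,-16.6,0,0,0],[0.5,0,9.1,-16.6,0,0,0],[0.5,0,9.1,-14,0,0,0],[0.5,0,9.1,-11,0,0,0],[0.5,0,9.1,-9,0,0,0],[0.5,0,9.1,-7.6,0,0,0],[0.0,0,9.1,-7.6,0,0,0],[0.0,0,9.1,-7.6,0,0,0],[0.0,0,9.1,-7.6,0,0,0],[0.0,0,9.1,-7.6,0,0,0],[0.0,0,9.1,-7.6,0,0,0]]]' --squeeze 30

```text
time_s: 13.42
position: [0.4799, -0.0122, 0.0669]
ee_rot: [-0.002, 0.715, 0.699, -0.002]
ft_force: [-11.2, -0.5, 3.9]
gripper_width: 0.125
grip_force: 31.0
```

```bash
python3 - <<'E'
from h import *
s=sensors.state();print(s["position"],s["gripper_width"])
ph=np.linspace(.57,2.37,19)
rel([(.563-.0975*np.cos(f),-.012,.046+.0975*np.sin(f),-1.3) for f in ph],s)
E
```

```text
[ 0.47990873 -0.0122244   0.06686073] 0.1246323682137341
[0.02, 0.1, 0.22] [-0.3, 0.0, -0.0]
[0.04, 0.66, -0.57] [-0.3, 0.0, -0.0]
[0.05, 1.3, -1.31] [-0.3, 0.0, -0.0]
[0.07, 2.01, -1.98] [-0.3, 0.0, -0.0]
[0.09, 2.78, -2.57] [-0.3, 0.0, -0.0]
[0.11, 3.61, -3.08] [-0.3, 0.0, -0.0]
[0.13, 4.49, -3.51] [-0.3, 0.0, -0.0]
[0.15, 5.4, -3.85] [-0.3, 0.0, -0.0]
[0.17, 6.34, -4.1] [-0.3, 0.0, -0.0]
[0.19, 7.3, -4.25] [-0.3, 0.0, -0.0]
[0.21, 8.28, -4.31] [-0.3, 0.0, -0.0]
[0.24, 9.25, -4.26] [-0.3, 0.0, -0.0]
[0.26, 10.21, -4.12] [-0.3, 0.0, -0.0]
[0.28, 11.16, -3.89] [-0.3, 0.0, -0.0]
[0.3, 12.08, -3.56] [-0.3, 0.0, -0.0]
[0.32, 12.96, -3.14] [-0.3, 0.0, -0.0]
[0.34, 13.79, -2.63] [-0.3, 0.0, -0.0]
[0.36, 14.57, -2.05] [-0.3, 0.0, -0.0]
[0.38, 15.29, -1.39] [-0.3, 0.0, -0.0]
```

play_rows --deltas '[[[0,0,0.5,-0.7,0,0,0],[0,0,1.2,-1.4,0,0,0],[0,0.1,1.9,-2.1,0,0,0],[0,0.1,2.7,-2.7,0,0,0],[0,0.1,3.5,-3.2,0,0,0],[0,0.1,4.4,-3.6,0,0,0],[0,0.1,5.3,-4.0,0,0,0],[0,0.2,6.2,-4.2,0,0,0],[0,0.2,7.2,-4.4,0,0,0],[0,0.2,8.2,-4.4,0,0,0],[0,0.2,9.2,-4.4,0,0,0],[0,0.2,10.1,-4.2,0,0,0],[0,0.3,11.1,-4.0,0,0,0],[0,0.3,12.0,-3.7,0,0,0],[0,0.3,12.9,-3.3,0,0,0],[0,0.3,13.7,-2.8,0,0,0],[0,0.4,14.5,-2.2,0,0,0],[0,0.4,15.2,-1.5,0,0,0],[0,0.4,15.2,-1.5,0,0,0],[0,0.4,15.2,-1.5,0,0,0]]]'

```text
time_s: 15.92
position: [0.6353, -0.0144, 0.0822]
ee_rot: [0.002, 0.716, 0.698, -0.0]
ft_force: [2.1, -7.0, -3.1]
gripper_width: 0.123
grip_force: 30.9
```

```bash
python3 - <<'E'
from h import *
p=eyes.camera("scene");P=cloud(p);s=sensors.state();print(s["position"],s["ft_force"],s["gripper_width"])
b=P[(P[...,0]>.45)&(P[...,0]<.7)&(((P[...,1]>-.13)&(P[...,1]<-.08))|((P[...,1]>.05)&(P[...,1]<.1)))&(P[...,2]>.05)&(P[...,2]<.2)]
for lo in np.arange(.05,.2,.008):
    q=b[(b[:,2]>=lo)&(b[:,2]<lo+.008)]
    if len(q):print(round(lo,3),len(q),np.round(np.percentile(q[:,0],[5,50,95]),3))
E
```

```text
[ 0.63530017 -0.01439798  0.08221535] [ 2.64627377 -7.52975974 -2.48908843] 0.12324593283223763
0.05 4 [0.564 0.58  0.596]
0.058 18 [0.593 0.597 0.602]
0.066 39 [0.599 0.605 0.61 ]
0.074 32 [0.605 0.609 0.612]
0.098 24 [0.633 0.639 0.641]
0.106 183 [0.629 0.636 0.642]
0.114 11 [0.631 0.639 0.643]
```

play_rows --deltas '[[[0.4,0,0,0,0,0,0],[0.4,0,0,0,0,0,0],[0.4,0,0,0,0,0,0],[0.4,0,0,-5,0,0,0],[0.4,0,0,-11,0,0,0],[0.5,-10,-10,-14,0,0,20],[0.5,-33,-25,-14,0,0,40],[0.5,-33,-25,-14,0,0,40],[0.5,-33,-25,-14,0,0,40],[0.5,-33,-25,-14,0,0,40],[0.5,-33,-25,-14,0,0,40],[0.5,-33,-25,-14,0,0,40],[0.5,-33,-25,-14,0,0,40]]]'

```text
time_s: 17.6
position: [0.375, -0.3378, 0.2214]
ee_rot: [0.0, 0.912, 0.41, -0.0]
ft_force: [0.3, 0.5, -0.2]
gripper_width: 0.495
grip_force: 0.0
```

```bash
cat > look.py <<'E'
from h import *
import sys
tag=sys.argv[1];im=[]
s=sensors.state();print(s["time_s"],np.round(s["position"],3))
p=eyes.camera("top");f=p["frame"][:,:,::-1]
q=eyes.camera("scene");g=q["frame"][:,:,::-1]
np.savez(f"{tag}.npz",ft=f,fs=g,Pt=cloud(p),Ps=cloud(q))
for pp in(p,q):
    print([(np.round(r["position"],3).tolist(),round(r["score"],2)) for r in nets.find_in("cartridge0",pp)])
    print("sock",[(np.round(r["position"],3).tolist(),round(r["score"],2)) for r in nets.find_in("socket0",pp)])
E
python3 look.py b0
python3 - <<'E'
import numpy as np,cv2
z=np.load("b0.npz")
a=cv2.resize(z["ft"][215:305,255:395],(800,514),interpolation=cv2.INTER_CUBIC)
cv2.imwrite("pics/b0.png",a)
E
```

```text
17.6 [ 0.375 -0.338  0.221]
[([0.328, 0.288, 0.018], 0.73), ([0.419, 0.379, 0.019], 0.67), ([0.412, 0.305, 0.019], 0.63), ([0.378, 0.208, 0.018], 0.63), ([0.576, 0.26, 0.015], 0.6)]
sock [([0.519, 0.018, 0.022], 0.75), ([0.519, 0.075, 0.024], 0.61), ([0.516, -0.11, 0.029], 0.6), ([0.513, -0.25, 0.065], 0.56), ([0.518, -0.049, 0.028], 0.43)]
[([0.426, 0.38, 0.018], 0.77), ([0.382, 0.21, 0.017], 0.77), ([0.332, 0.293, 0.02], 0.61), ([0.585, 0.265, 0.018], 0.6), ([0.419, 0.306, 0.02], 0.57)]
sock [([0.515, 0.072, 0.02], 0.72), ([0.516, 0.012, 0.027], 0.6), ([0.517, -0.113, 0.022], 0.58), ([0.511, -0.049, 0.026], 0.53)]
```

View pics/b0.png

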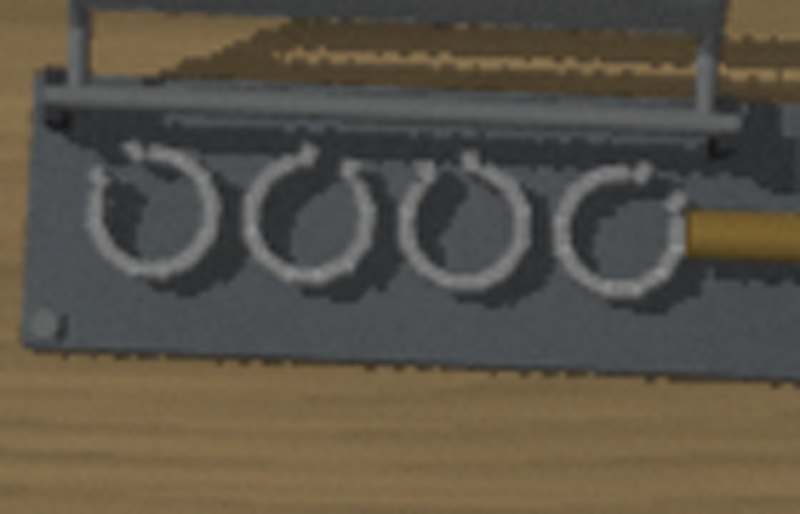

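```bash
cat > rect.py <<'E'
from h import *
def rectify(p,c,z,half=.032,res=.0004):
    n=int(2*half/res);i,j=np.mgrid[:n,:n]   # image up=+x, left=+y
    X=np.stack([c[0]+half-i*res,c[1]+half-j*res,np.full(i.shape,z)],-1).reshape(-1,3)
    m=px(p,X).astype(np.float32).reshape(n,n,2)
    return cv2.remap(p["frame"],m[...,0],m[...,1],cv2.INTER_CUBIC)[:,:,::-1]
E
python3 - <<'E'
from rect import *
p=eyes.camera("top");q=eyes.camera("scene")
# stand fit: rim brightness at z=.024 in both cams
def g(pp,X): 
    m=px(pp,X).astype(np.float32)[None];return cv2.remap(cv2.cvtColor(pp["frame"],cv2.COLOR_RGB2GRAY),m[...,0],m[...,1],cv2.INTER_CUBIC)[0].astype(float)
from scipy.optimize import minimize
T=np.radians(np.arange(0,360,4));nd=np.radians([36,-22,16,-43])
def pts(c,r,k=None,yaw=0):
    t=T if k is None else T[abs((T-yaw-nd[k]+np.pi)%(2*np.pi)-np.pi)>.5]
    return np.stack([c[0]+r*np.cos(t),c[1]+r*np.sin(t),np.full(len(t),.024)],-1)
def cen(v): return [np.array([v[0]-np.sin(v[2])*y,v[1]+np.cos(v[2])*y]) for y in(.093,.031,-.031,-.093)]
for pp,n in((p,"top"),(q,"scene")):
    def cost(v):
        return -sum(g(pp,pts(c,.0215,k,v[2])).mean()-.5*g(pp,pts(c,.0165,k,v[2])).mean()-.5*g(pp,pts(c,.0265,k,v[2])).mean() for k,c in enumerate(cen(v)))
    best=min((minimize(cost,[.518+a,-.015+b,-.022],method="Nelder-Mead",options=dict(initial_simplex=np.array([.518+a,-.015+b,-.022])+np.array([[0,0,0],[.003,0,0],[0,.003,0],[0,0,.015]]))) for a in(-.003,.003) for b in(-.004,.004)),key=lambda r:r.fun)
    v=best.x;print(n,v,best.fun)
    for k,c in enumerate(cen(v)):
        a=np.radians(np.arange(-90,90,2));X=np.stack([c[0]+.0215*np.cos(a),c[1]+.0215*np.sin(a),np.full(len(a),.024)],-1)
        w=g(pp,X);w=cv2.GaussianBlur(w[:,None],(1,5),0)[:,0];th=(np.percentile(w,85)+w.min())/2
        idx=np.where(w<th)[0];print(k,np.round(c,4),"gap deg",np.degrees(a[idx]).round()[[0,-1]],np.degrees(a[idx]).mean().round(1),len(idx))
C=[(.576,.261),(.418,.379),(.413,.305)]
np.save("C.npy",C)
row=[np.hstack([cv2.resize(rectify(pp,c,z),(200,200)) for c in C]) for pp,z in((p,.018),(q,.018))]
cv2.imwrite("pics/c0.png",np.vstack(row))
E
```

```text
top [ 0.51983115 -0.0149655  -0.0244807 ] -157.47719298245613
0 [0.5221 0.078 ] gap deg [ 4. 70.] 37.0 34
1 [0.5206 0.016 ] gap deg [-40.  12.] -14.0 27
2 [ 0.5191 -0.046 ] gap deg [-16.  34.] 9.7 24
3 [ 0.5176 -0.1079] gap deg [-52. -10.] -31.0 22
scene [ 0.51849771 -0.01235095 -0.02578341] -98.79614035087718
0 [0.5209 0.0806] gap deg [26. 52.] 39.0 14
1 [0.5193 0.0186] gap deg [-36.   8.] -14.0 23
2 [ 0.5177 -0.0433] gap deg [ 0. 32.] 16.0 17
3 [ 0.5161 -0.1053] gap deg [-52.  34.] -26.3 23
```

View pics/c0.png

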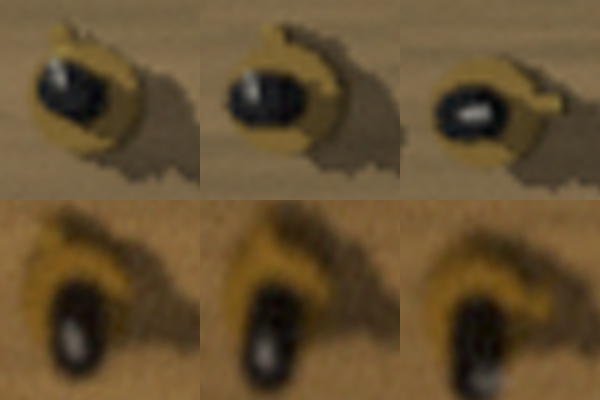

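```bash
cat > fit.py <<'E'
from rect import *
from scipy.optimize import minimize
A=np.linspace(0,2*np.pi,60)
def cyl(r,z0,z1): return np.concatenate([np.stack([r*np.cos(A),r*np.sin(A),np.full(60,z)],-1) for z in(z0,z1)])
RIB=np.array([[x,y,z] for x in(.010,.024) for y in(-.0035,.0035) for z in(.004,.018)])
S=6
def fitc(p,x,y,th,zb=0.):
    u,v=px(p,[x,y,.02])[0].round().astype(int);h=20
    c=p["frame"][v-h:v+h,u-h:u+h][:,:,::-1];big=cv2.resize(c,None,fx=S,fy=S,interpolation=cv2.INTER_LINEAR)
    lab=cv2.cvtColor(big,cv2.COLOR_BGR2Lab).astype(float);L,b=lab[...,0],lab[...,2]
    def reg(v3,drum=.018,stem=.009,rib=True):
        X0=np.array([v3[0],v3[1],zb]);cs,sn=np.cos(v3[2]),np.sin(v3[2])
        def poly(P):
            P=P@np.array([[cs,sn,0],[-sn,cs,0],[0,0,1]])+X0
            q=(px(p,P)-[u-h,v-h]+.5)*S-.5
            return cv2.convexHull((q*16).round().astype(np.int32))
        m=np.zeros(L.shape,np.uint8);cv2.fillConvexPoly(m,poly(cyl(drum,0,.018)),1,shift=4)
        if rib:cv2.fillConvexPoly(m,poly(RIB),1,shift=4)
        cv2.fillConvexPoly(m,poly(cyl(stem,.018,.046)),2,shift=4);return m
    def cost(v3):
        m=reg(v3);ring=(cv2.dilate(m,np.ones((4*S+1,)*2))>0)&(m==0)
        br=m==1;st=m==2
        return -(b[br].mean()-b[ring].mean())-.25*(np.r_[L[br],L[ring]].mean()-L[st].mean())
    best=None
    for t0 in th+np.radians([-25,-12,0,12,25]):
        s0=np.array([x,y,t0]);r=minimize(cost,s0,method="Nelder-Mead",options=dict(initial_simplex=s0+np.array([[0,0,0],[.004,0,0],[0,.004,0],[.0,0,.25]]),xatol=1e-4,fatol=1e-3))
        if best is None or r.fun<best.fun:best=r
    return best.x,best.fun
E
python3 - <<'E'
from fit import *
p=eyes.camera("top");q=eyes.camera("scene")
for n,(x,y),t in zip("ABC",np.load("C.npy"),(22,11,-82)):
    for pp in(p,q):
        v,f=fitc(pp,x,y,np.radians(t));print(n,np.round(v[:2],4),np.degrees(v[2]).round(1),round(f,2))
G=lambda pp:cv2.cvtColor(pp["frame"],cv2.COLOR_RGB2GRAY)
for pp,o,yaw in((p,(.5198,-.0150),-.0245),(q,(.5185,-.0124),-.0258)):
    for k,yy in enumerate((.093,.031,-.031,-.093)):
        c=(o[0]-np.sin(yaw)*yy,o[1]+yy)
        def s(d):
            w=[]
            for r in(.0205,.0215,.0225):
                X=np.stack([c[0]+r*np.cos(d),c[1]+r*np.sin(d),np.full(len(d),.024)],-1);m=px(pp,X).astype(np.float32)[None]
                w.append(cv2.remap(G(pp),m[...,0],m[...,1],cv2.INTER_LINEAR)[0].astype(float))
            return np.mean(w,0)
        best=max(range(-80,81),key=lambda a:s(np.radians(np.r_[a-28:a-18,a+19:a+29])).mean()-s(np.radians(np.arange(a-11,a+12))).mean())
        print(k,np.round(c,4),best)
E
```

```text
A [0.5767 0.2665] 25.1 -18.17
A [0.5759 0.2687] 69.0 -15.4
B [0.418  0.3854] 17.8 -17.98
B [0.4158 0.3872] 80.6 -15.79
C [0.4087 0.3109] -82.0 -18.27
C [0.4076 0.3126] -90.4 -15.12
0 [0.5221 0.078 ] 38
1 [0.5206 0.016 ] -19
2 [ 0.519 -0.046] 21
3 [ 0.5175 -0.108 ] -39
0 [0.5209 0.0806] 38
1 [0.5193 0.0186] -19
2 [ 0.5177 -0.0434] 16
3 [ 0.5161 -0.1054] -36
```

```bash
python3 - <<'E'
from fit import *
p=eyes.camera("top")
rows=[]
for n,(x,y,t) in dict(A=(.5767,.2665,25),B=(.418,.3854,18),C=(.4087,.3109,-82)).items():
    r=rectify(p,(x,y),.046,half=.0125,res=.00025);g=cv2.cvtColor(r,cv2.COLOR_BGR2GRAY).astype(float)
    i,j=np.mgrid[:100,:100];X=(.0125-i*.00025);Y=(.0125-j*.00025)
    m=np.hypot(X,Y)<.0085;w=np.clip(g-np.percentile(g[m],60),0,None)*m;w[w<.35*w.max()]=0
    cx,cy=(w*X).sum()/w.sum(),(w*Y).sum()/w.sum()
    cov=np.cov(np.stack([X.ravel(),Y.ravel()]),aweights=w.ravel());e,V=np.linalg.eigh(cov);d=V[:,1]
    print(n,"bright centroid mm",round(cx*1e3,1),round(cy*1e3,1),"axis",np.degrees(np.arctan2(d[1],d[0])).round(1),"ratio",np.sqrt(e[1]/e[0]).round(2),
      "cen dir",np.degrees(np.arctan2(cy,cx)).round(1))
    # rib angle profile at z=.018: saturation at r=20..23
    lab=cv2.cvtColor(p["frame"],cv2.COLOR_RGB2Lab)[...,2]
    a=np.radians(np.arange(t-50,t+51,5));s=0
    for rr in(.020,.0215,.023):
        Q=np.stack([x+rr*np.cos(a),y+rr*np.sin(a),np.full(len(a),.018)],-1);mm=px(p,Q).astype(np.float32)[None]
        s=s+cv2.remap(lab,mm[...,0],mm[...,1],cv2.INTER_LINEAR)[0].astype(float)
    print(dict(zip(np.degrees(a).round().astype(int).tolist(),(s/3).round().astype(int).tolist())))
    big=cv2.resize(r,(260,260),interpolation=cv2.INTER_CUBIC)
    r2=cv2.resize(rectify(p,(x,y),.018,half=.03,res=.0004),(260,260),interpolation=cv2.INTER_CUBIC)
    k=260/.06;cs,sn=np.cos(np.radians(t)),np.sin(np.radians(t))
    cv2.circle(r2,(130,130),int(.018*k),(255,0,0),1)
    pt=[(130-k*(a*sn+b*cs),130-k*(a*cs-b*sn)) for a,b in((.018,.0035),(.024,.0035),(.024,-.0035),(.018,-.0035))]
    cv2.polylines(r2,[np.int32(pt)],False,(0,0,255),1)
    rows.append(np.vstack([big,r2]))
cv2.imwrite("pics/c1.png",np.hstack(rows))
E
```

```text
A bright centroid mm 4.5 2.0 axis -160.2 ratio 1.68 cen dir 24.0
{-25: 149, -20: 149, -15: 148, -10: 148, -5: 148, 0: 147, 5: 146, 10: 150, 15: 156, 20: 158, 25: 159, 30: 154, 35: 150, 40: 150, 45: 149, 50: 150, 55: 150, 60: 151, 65: 150, 70: 150, 75: 151}
B bright centroid mm 3.8 1.3 axis 158.7 ratio 1.68 cen dir 19.4
{-32: 141, -27: 143, -22: 142, -17: 142, -12: 143, -7: 142, -2: 151, 3: 156, 8: 159, 13: 159, 18: 152, 23: 148, 28: 148, 33: 148, 38: 149, 43: 149, 48: 149, 53: 149, 58: 149, 63: 148, 68: 148}
C bright centroid mm 0.6 -3.9 axis 90.5 ratio 2.74 cen dir -80.5
{-132: 141, -127: 141, -122: 142, -117: 143, -112: 142, -107: 141, -102: 140, -97: 142, -92: 147, -87: 154, -82: 159, -77: 157, -72: 146, -67: 142, -62: 144, -57: 144, -52: 145, -47: 146, -42: 147, -37: 147, -32: 147}
```

View pics/c1.png

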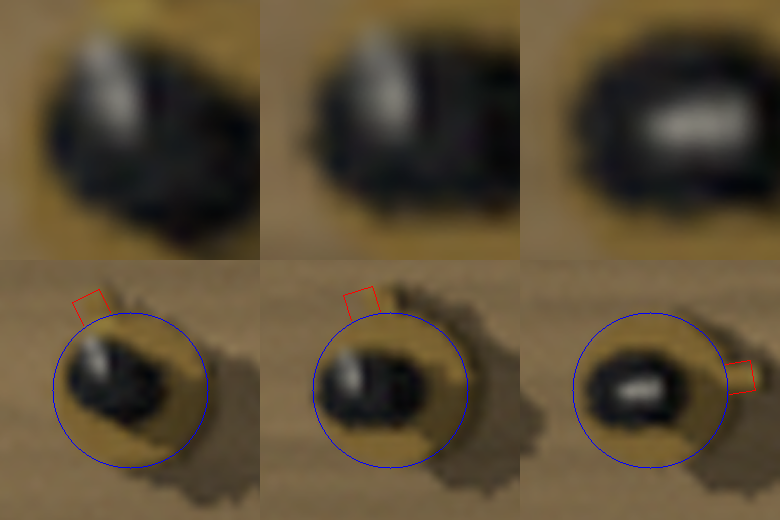

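```bash
python3 - <<'E'
from h import *
rel([(.5761,.2664,.2,77),(.5761,.2664,.12,77),(.5761,.2664,.040,77)])
E
```

```text
[58.37, -24.74, 5.5] [0.0, -0.0, -118.3]
[58.37, -24.74, 13.5] [0.0, -0.0, -118.3]
[58.37, -24.74, 21.5] [0.0, -0.0, -118.3]
```

play_rows --deltas '[[[0.4,15,-6,2,0,0,-30],[0.4,29,-12,5,0,0,-60],[0.4,44,-18,5,0,0,-90],[0.4,58.4,-24.7,5.5,0,0,-118.3],[0.4,58.4,-24.7,5.5,0,0,-118.3],[0.4,58.4,-24.7,5.5,0,0,-118.3],[0.4,58.4,-24.7,5.5,0,0,-118.3],[0.4,58.4,-24.7,5.5,0,0,-118.3],[0.4,58.4,-24.7,5.5,0,0,-118.3],[0.4,58.4,-24.7,5.5,0,0,-118.3],[0.4,58.4,-24.7,5.5,0,0,-118.3],[0.4,58.4,-24.7,5.5,0,0,-118.3],[0.4,58.4,-24.7,13.5,0,0,-118.3],[0.4,58.4,-24.7,13.5,0,0,-118.3],[0.4,58.4,-24.7,13.5,0,0,-118.3],[0.4,58.4,-24.7,13.5,0,0,-118.3]]]'

```text
time_s: 20.15
position: [0.5779, 0.2658, 0.0889]
ee_rot: [0.002, 0.114, 0.993, 0.001]
ft_force: [0.4, 0.5, 0.1]
gripper_width: 0.402
grip_force: 0.0
```

```bash
python3 - <<'E'
from fit import *
s=sensors.state();print(s["time_s"],s["position"])
rel([(.5761,.2664,.040,77)],s)
q=eyes.camera("scene");v,f=fitc(q,.5759,.2687,.6);print(v,f)
E
```

```text
20.15 [0.57794169 0.26577647 0.08894841]
[0.22, 0.0, 8.29] [0.1, 0.2, -0.1]
[0.57623195 0.26841186 1.41765885] -16.42989997797178
```

play_rows --deltas '[[[0.4,0,0,3,0,0,0],[0.4,0,0,5.5,0,0,0],[0.4,0,0,7,0,0,0],[0.4,0,0,8,0,0,0],[0.4,0,0,8,0,0,0],[0.0,0,0,8,0,0,0],[0.0,0,0,8,0,0,0],[0.0,0,0,8,0,0,0],[0.0,0,0,8,0,0,0],[0.0,0,0,8,0,0,0]]]' --squeeze 40

```text
time_s: 21.45
position: [0.5775, 0.266, 0.0072]
ee_rot: [0.001, 0.113, 0.994, 0.0]
ft_force: [-0.0, -0.7, 5.1]
gripper_width: 0.192
grip_force: 39.4
```

```bash
python3 - <<'E'
from h import *
s=sensors.state()
rel([(.5761,.2664,.040,77),(.5761,.2664,.14,77),(.5215,.0791,.14,90),(.5215,.0791,.069,90),(.5215,.0791,.048,90)],s)
E
```

```text
[0.14, 0.0, 0.12] [0.1, 0.1, -0.0]
[0.12, 0.02, -9.88] [0.1, 0.1, -0.0]
[1.22, -19.46, -9.9] [0.1, 0.1, -13.0]
[1.23, -19.47, -2.8] [0.1, 0.1, -13.0]
[1.24, -19.47, -0.7] [0.1, 0.1, -13.0]
```

play_rows --deltas '[[[0.0,0,0,-4,0,0,0],[0.0,0,0,-9.5,0,0,0],[0.0,0,-5,-9.5,0,0,-5],[0.0,0.5,-10,-9.5,0,0,-13],[0.0,1.1,-15,-9.5,0,0,-13],[0.0,1.1,-19.5,-9.5,0,0,-13],[0.0,1.1,-19.5,-9.5,0,0,-13],[0.0,1.1,-19.5,-9.5,0,0,-13],[0.0,1.1,-19.5,-7,0,0,-13],[0.0,1.1,-19.5,-4.5,0,0,-13],[0.0,1.1,-19.5,-3.8,0,0,-13],[0.0,1.1,-19.5,-3.8,0,0,-13]]]'

```text
time_s: 22.95
position: [0.5219, 0.079, 0.0437]
ee_rot: [-0.001, -0.0, 1.0, 0.0]
ft_force: [-0.9, -0.5, 0.1]
gripper_width: 0.191
grip_force: 39.4
```

```bash
cat > held.py <<'E'
from fit import *
import sys
# held cartridge check in scene cam: brass centroid vs expectation
s=sensors.state();print(s["time_s"],s["position"],s["gripper_width"],s["grip_force"],s["ft_force"])
q=eyes.camera("scene");p=eyes.camera("top")
for n,pp in(("top",p),("scene",q)):
    print(n,[(np.round(r["position"],4).tolist(),round(r["score"],2)) for r in nets.find_in("cartridge0",pp)])
x,y,z=s["position"]
im=[]
for pp in(q,p):
    u,v=px(pp,[x,y,z+.0])[0].round().astype(int)
    im.append(cv2.resize(pp["frame"][v-25:v+25,u-25:u+25][:,:,::-1],(400,400),interpolation=cv2.INTER_CUBIC))
cv2.imwrite(f"pics/{sys.argv[1]}.png",np.hstack(im))
E
python3 held.py h0
```

```text
22.95 [0.52194824 0.07901367 0.04368243] 0.19064909501603705 39.37481224536896 [-0.90542453 -0.48770037  0.08755342]
top [([0.381, 0.2075, 0.0157], 0.71), ([0.5208, -0.0485, 0.0251], 0.67), ([0.4105, 0.3039, 0.0179], 0.54), ([0.4173, 0.3786, 0.0202], 0.5), ([0.328, 0.2882, 0.0176], 0.49)]
scene [([0.4232, 0.3829, 0.0214], 0.62), ([0.5319, 0.0796, 0.0537], 0.56), ([0.3852, 0.2084, 0.0168], 0.53), ([0.4144, 0.3074, 0.0212], 0.49)]
```

play_rows --deltas '[[[0.0,-0.1,0,0.8,0,0,0],[0.0,-0.1,0,1.3,0,0,0],[0.0,-0.1,0,1.6,0,0,0],[0.0,-0.1,0,1.6,0,0,0]]]'

```text
time_s: 23.65
position: [0.5228, 0.0782, 0.0275]
ee_rot: [-0.0, 0.0, 1.0, -0.0]
ft_force: [-0.4, -0.0, -0.9]
gripper_width: 0.192
grip_force: 39.4
```

play_rows --deltas '[[[0.0,0,0.05,0.3,0,0,0],[0.0,0,0.05,0.6,0,0,0],[0.0,0,0.05,0.6,0,0,0]]]'

```text
time_s: 24.02
position: [0.5229, 0.0787, 0.0216]
ee_rot: [-0.0, 0.0, 1.0, -0.0]
ft_force: [0.1, -0.4, -0.6]
gripper_width: 0.193
grip_force: 39.4
```

Rib has passed the rim with no contact. Down to the floor, then release.

play_rows --deltas '[[[0.0,0,0,0.3,0,0,0],[0.0,0,0,0.6,0,0,0],[0.0,0,0,0.65,0,0,0],[0.0,0,0,0.65,0,0,0]]]'

```text
time_s: 24.52
position: [0.5231, 0.0788, 0.0154]
ee_rot: [-0.0, 0.0, 1.0, -0.0]
ft_force: [-0.2, -0.8, -0.3]
gripper_width: 0.197
grip_force: 39.6
```

play_rows --deltas '[[[0.4,0,0,0,0,0,0],[0.4,0,0,0,0,0,0],[0.4,0,0,0,0,0,0],[0.4,0,0,-4,0,0,0],[0.4,0,0,-9,0,0,0],[0.4,0,0,-12,0,0,0],[0.4,5,8,-12,0,0,0],[0.4,7.5,15,-12,0,0,0],[0.4,10.5,30.6,-12,0,0,0],[0.4,10.5,30.6,-12,0,0,0],[0.4,10.5,30.6,-12,0,0,0],[0.4,10.5,30.6,-12,0,0,0],[0.4,10.5,30.6,-12,0,0,0]]]'

```text
time_s: 26.15
position: [0.4179, 0.3851, 0.1352]
ee_rot: [-0.0, -0.001, 1.0, -0.0]
ft_force: [-0.1, 0.3, 0.6]
gripper_width: 0.404
grip_force: 0.0
```

```bash
python3 - <<'E'
from fit import *
s=sensors.state();print(s["time_s"],s["position"])
rel([(.4174,.3849,.1,90),(.4174,.3849,.041,90)],s)
p=eyes.camera("top");q=eyes.camera("scene")
for pp in(p,q):
    print(fitc(pp,.5221,.079,.66,.008))
    P=cloud(pp);b=P[(np.hypot(P[...,0]-.5221,P[...,1]-.079)<.012)&(P[...,2]>.03)];print(np.percentile(b[:,2],[50,90,98]),np.median(b,0))
    print([(np.round(r["position"],4).tolist(),round(r["score"],2)) for r in nets.find_in("cartridge0",pp)])
E
```

```text
26.15 [0.41794177 0.38511728 0.13520791]
[0.05, -0.02, 6.92] [-0.0, -0.0, 0.1]
[0.05, -0.01, 12.82] [-0.0, -0.0, 0.1]
(array([0.52283621, 0.07940097, 0.60883946]), np.float64(-35.78688857241771))
[0.05386814 0.05680344 0.05816015] [0.52182906 0.0777679  0.05386814]
[([0.329, 0.2893, 0.0166], 0.74), ([0.5212, 0.0786, 0.0241], 0.69), ([0.3788, 0.2074, 0.0153], 0.48), ([0.4118, 0.3059, 0.0197], 0.46)]
(array([0.51907299, 0.08054906, 0.6424853 ]), np.float64(-33.903108644630876))
[0.05097277 0.05723849 0.05829794] [0.52663154 0.08113465 0.05097277]
[([0.3323, 0.2958, 0.0181], 0.77), ([0.5312, 0.0815, 0.0261], 0.71), ([0.3825, 0.2124, 0.0141], 0.66), ([0.426, 0.3812, 0.0194], 0.58), ([0.4118, 0.306, 0.0174], 0.52), ([0.6361, -0.0169, 0.1071], 0.24)]
```

play_rows --deltas '[[[0.4,0.05,0,5,0,0,0],[0.4,0.05,0,9,0,0,0],[0.4,0.05,0,11.5,0,0,0],[0.4,0.05,0,12.8,0,0,0],[0.4,0.05,0,12.8,0,0,0],[0.0,0.05,0,12.8,0,0,0],[0.0,0.05,0,12.8,0,0,0],[0.0,0.05,0,12.8,0,0,0],[0.0,0.05,0,12.8,0,0,0],[0.0,0.05,0,12.8,0,0,0]]]'

```text
time_s: 27.6
position: [0.4186, 0.3853, 0.0091]
ee_rot: [0.001, 0.0, 1.0, 0.001]
ft_force: [0.3, -1.2, 6.2]
gripper_width: 0.193
grip_force: 39.5
```

```bash
python3 - <<'E'
from h import *
s=sensors.state()
rel([(.4174,.3849,.041,90),(.5184,-.0449,.14,90),(.5184,-.0449,.078,90)],s)
E
```

```text
[0.12, -0.04, 0.21] [0.1, 0.1, -0.0]
[-10.02, -43.0, -9.73] [0.1, 0.1, -0.0]
[-10.01, -43.01, -3.53] [0.1, 0.1, -0.0]
```

play_rows --deltas '[[[0.0,0,0,-4,0,0,0],[0.0,0,0,-9.5,0,0,0],[0.0,-1,-5,-9.5,0,0,0],[0.0,-3,-11,-9.5,0,0,0],[0.0,-5,-17,-9.5,0,0,0],[0.0,-6,-23,-9.5,0,0,0],[0.0,-7,-29,-9.5,0,0,0],[0.0,-8.5,-35,-9.5,0,0,0],[0.0,-10.1,-43,-9.5,0,0,0],[0.0,-10.1,-43,-9.5,0,0,0],[0.0,-10.1,-43,-9.5,0,0,0],[0.0,-10.1,-43,-9.5,0,0,0],[0.0,-10.1,-43,-7,0,0,0],[0.0,-10.1,-43,-4.5,0,0,0],[0.0,-10.1,-43,-3.8,0,0,0],[0.0,-10.1,-43,-3.8,0,0,0]]]'

```text
time_s: 29.6
position: [0.5184, -0.0442, 0.0455]
ee_rot: [-0.0, -0.001, 1.0, 0.0]
ft_force: [0.2, -0.1, -1.1]
gripper_width: 0.191
grip_force: 39.3
```

```bash
python3 held.py h1
```

```text
29.6 [ 0.51836672 -0.04422026  0.04550477] 0.19062102145827878 39.34414744377136 [ 0.15640733 -0.12904059 -1.06541585]
top [([0.5216, 0.079, 0.0234], 0.76), ([0.4127, 0.3059, 0.0169], 0.6), ([0.3819, 0.2095, 0.0148], 0.55), ([0.3327, 0.2894, 0.0171], 0.53)]
scene [([0.5307, 0.079, 0.0239], 0.73), ([0.382, 0.21, 0.0168], 0.73), ([0.4143, 0.3062, 0.0182], 0.7), ([0.5284, -0.0429, 0.056], 0.69), ([0.3326, 0.297, 0.0163], 0.64)]
```

View pics/h1.png

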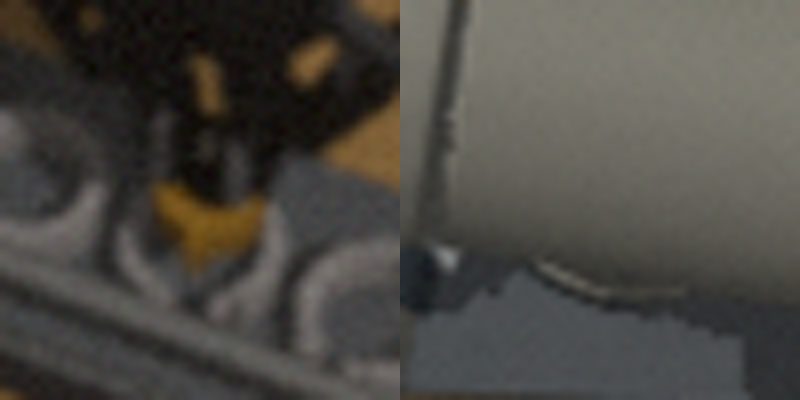

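play_rows --deltas '[[[0.0,-0.12,-0.07,0.8,0,0,0],[0.0,-0.12,-0.07,1.3,0,0,0],[0.0,-0.12,-0.07,1.6,0,0,0],[0.0,-0.12,-0.07,1.6,0,0,0]]]'

```text
time_s: 30.3
position: [0.5194, -0.0459, 0.029]
ee_rot: [-0.0, 0.0, 1.0, 0.0]
ft_force: [0.9, -0.2, -1.1]
gripper_width: 0.19
grip_force: 39.3
```

play_rows --deltas '[[[0.0,0,0,0.3,0,0,0],[0.0,0,0,0.6,0,0,0],[0.0,0,0,0.6,0,0,0]]]'

```text
time_s: 30.68
position: [0.5195, -0.0459, 0.0231]
ee_rot: [-0.0, 0.0, 1.0, 0.0]
ft_force: [0.2, -0.7, -0.7]
gripper_width: 0.189
grip_force: 39.3
```

play_rows --deltas '[[[0.0,0,0.05,0.3,0,0,0],[0.0,0,0.05,0.55,0,0,0],[0.0,0,0.05,0.6,0,0,0],[0.0,0,0.05,0.6,0,0,0]]]'

```text
time_s: 31.18
position: [0.5197, -0.0455, 0.0175]
ee_rot: [-0.0, 0.0, 1.0, -0.0]
ft_force: [0.5, -0.9, -0.7]
gripper_width: 0.19
grip_force: 39.3
```

```bash
python3 - <<'E'
from fit import *
s=sensors.state();print(s["position"],s["ft_force"],s["gripper_width"])
p=eyes.camera("top");q=eyes.camera("scene")
for pp in(p,q):print(fitc(pp,.4087,.310,np.radians(-82)))
rel([(.52,-.046,.17,90),(.4081,.3099,.12,47),(.4081,.3099,.041,47)],s)
E
```

```text
[ 0.51973182 -0.0454812   0.017452  ] [ 0.47876574 -0.86240462 -0.68973235] 0.18999824588104325
(array([ 0.40872312,  0.31086884, -1.44899496]), np.float64(-18.267861425554237))
(array([0.40794438, 0.31212983, 2.16470012]), np.float64(-15.310931059864169))
[-0.03, -0.05, -11.85] [-0.0, -0.0, -0.0]
[11.18, 35.53, -6.86] [-0.0, -0.0, 43.0]
[11.18, 35.53, 1.04] [-0.0, -0.0, 43.0]
```

play_rows --deltas '[[[0.4,0,0,0,0,0,0],[0.4,0,0,0,0,0,0],[0.4,0,0,0,0,0,0],[0.4,0,0,-4,0,0,0],[0.4,0,0,-9,0,0,0],[0.4,0,0,-12,0,0,0],[0.4,3,9,-12,0,0,10],[0.4,6,18,-12,0,0,20],[0.4,9,27,-12,0,0,30],[0.4,11.2,35.5,-12,0,0,43],[0.4,11.2,35.5,-12,0,0,43],[0.4,11.2,35.5,-7,0,0,43],[0.4,11.2,35.5,-7,0,0,43],[0.4,11.2,35.5,-7,0,0,43],[0.4,11.2,35.5,-7,0,0,43]]]'

```text
time_s: 33.15
position: [0.4083, 0.3093, 0.0881]
ee_rot: [0.0, 0.367, 0.93, 0.0]
ft_force: [0.5, -0.1, -0.4]
gripper_width: 0.401
grip_force: 0.0
```

```bash
python3 - <<'E'
from fit import *
s=sensors.state();print(s["time_s"],s["position"])
p=eyes.camera("top");q=eyes.camera("scene")
for pp in(p,q):
    P=cloud(pp)
    for c in((.5221,.079),(.519,-.0455)):
        b=P[(np.hypot(P[...,0]-c[0],P[...,1]-c[1])<.012)&(P[...,2]>.03)];print(c,np.percentile(b[:,2],[50,90]),np.round(np.median(b,0),4))
    print(fitc(pp,.519,-.0455,.3,.008))
rel([(.4081,.3099,.041,47)],s)
E
```

```text
33.15 [0.40832581 0.30927993 0.08807748]
(0.5221, 0.079) [0.05435928 0.05763957] [0.5217 0.0781 0.0544]
(0.519, -0.0455) [0.05388859 0.05737885] [ 0.5195 -0.0456  0.0539]
(array([ 0.51988973, -0.0453027 ,  0.1889683 ]), np.float64(-36.4958792707354))
(0.5221, 0.079) [0.05088555 0.05793032] [0.5258 0.0811 0.0509]
(0.519, -0.0455) [0.05030592 0.05639218] [ 0.5218 -0.0425  0.0503]
(array([ 0.51574078, -0.04437201,  0.22845368]), np.float64(-34.27595390352729))
[0.06, 0.03, 8.11] [0.0, 0.0, -0.0]
```

Both are home. Pick C.

play_rows --deltas '[[[0.4,0,0,3.5,0,0,0],[0.4,0,0,6,0,0,0],[0.4,0,0,7.4,0,0,0],[0.4,0,0,8.1,0,0,0],[0.4,0,0,8.1,0,0,0],[0.0,0,0,8.1,0,0,0],[0.0,0,0,8.1,0,0,0],[0.0,0,0,8.1,0,0,0],[0.0,0,0,8.1,0,0,0],[0.0,0,0,8.1,0,0,0]]]'

```text
time_s: 34.5
position: [0.4086, 0.31, 0.0077]
ee_rot: [0.001, 0.367, 0.93, 0.001]
ft_force: [-0.3, -1.3, 5.5]
gripper_width: 0.199
grip_force: 39.3
```

```bash
python3 - <<'E'
from h import *
s=sensors.state();t=s["position"]
# closing-axis offset vanishes; keep the offset along the pads
c=np.array([.4081,.3099]);ax=np.array([-np.sin(np.radians(47)),np.cos(np.radians(47))])
o=ax*((c-t[:2])@ax);a=np.radians(43);o=np.array([[np.cos(a),-np.sin(a)],[np.sin(a),np.cos(a)]])@o
g=np.array([.5169,-.1069])-o;print(o,g)
rel([(t[0],t[1],.14,47),(g[0],g[1],.14,90)],s)
E
```

```text
[-2.83428697e-04  5.06827195e-21] [ 0.51718343 -0.1069    ]
[-0.01, 0.02, -9.83] [0.1, 0.0, -0.0]
[-36.39, -23.05, -9.85] [0.1, 0.1, -43.0]
```

play_rows --deltas '[[[0.0,0,0,-4,0,0,0],[0.0,0,0,-9.8,0,0,0],[0.0,-5,-3,-9.8,0,0,-6],[0.0,-11,-7,-9.8,0,0,-14],[0.0,-17,-11,-9.8,0,0,-22],[0.0,-23,-15,-9.8,0,0,-30],[0.0,-29,-19,-9.8,0,0,-37],[0.0,-36.4,-23,-9.8,0,0,-43],[0.0,-36.4,-23,-9.8,0,0,-43],[0.0,-36.4,-23,-9.8,0,0,-43],[0.0,-36.4,-23,-9.8,0,0,-43],[0.0,-36.4,-23,-9.8,0,0,-43]]]'

```text
time_s: 36.0
position: [0.5169, -0.1057, 0.1043]
ee_rot: [-0.0, -0.001, 1.0, 0.0]
ft_force: [-0.5, 0.0, -1.2]
gripper_width: 0.194
grip_force: 39.4
```

```bash
python3 - <<'E'
from h import *
z=np.load("b0.npz")
for k in("Pt","Ps"):
    P=z[k]
    for y in np.arange(-.2,-.12,.01):
        b=P[(abs(P[...,0]-.517)<.02)&(P[...,1]>y)&(P[...,1]<y+.01)];print(k,round(y,3),np.round(np.percentile(b[:,2],[50,90,98]),3))
s=sensors.state();print(s["position"],s["gripper_width"])
rel([(.5172,-.1069,.079,90)],s)
E
```

```text
Pt -0.2 [0.029 0.04  0.089]
Pt -0.19 [0.03  0.038 0.04 ]
Pt -0.18 [0.026 0.037 0.04 ]
Pt -0.17 [0.013 0.037 0.039]
Pt -0.16 [0.026 0.038 0.038]
Pt -0.15 [0.012 0.038 0.04 ]
Pt -0.14 [0.023 0.033 0.037]
Pt -0.13 [0.012 0.026 0.029]
Pt -0.12 [0.009 0.014 0.024]
Ps -0.2 [0.031 0.086 0.094]
Ps -0.19 [0.024 0.037 0.038]
Ps -0.18 [0.027 0.036 0.039]
Ps -0.17 [0.029 0.04  0.043]
Ps -0.16 [0.029 0.037 0.04 ]
Ps -0.15 [0.031 0.037 0.039]
Ps -0.14 [0.025 0.036 0.038]
Ps -0.13 [0.016 0.025 0.029]
Ps -0.12 [0.01  0.023 0.025]
[ 0.51685438 -0.10566341  0.10430837] 0.19404523952430086
[-0.04, -0.13, 5.93] [0.0, -0.0, 0.1]
```

```bash
python3 - <<'E'
from h import *
rel([(.5203,.0172,.138,110),(.5203,.0172,.079,110)])
E
```

```text
[-0.36, 12.29, 0.04] [0.0, -0.0, -19.9]
[-0.36, 12.28, 5.94] [0.0, -0.0, -19.9]
```

play_rows --deltas '[[[0.0,-0.2,5,0,0,0,-10],[0.0,-0.36,10,0,0,0,-19.9],[0.0,-0.36,12.4,0,0,0,-19.9],[0.0,-0.36,12.4,0,0,0,-19.9],[0.0,-0.36,12.4,3,0,0,-19.9],[0.0,-0.36,12.4,5,0,0,-19.9],[0.0,-0.36,12.4,5.9,0,0,-19.9],[0.0,-0.36,12.4,5.9,0,0,-19.9],[0.0,-0.36,12.4,5.9,0,0,-19.9]]]'

```text
time_s: 37.12
position: [0.5213, 0.0169, 0.0465]
ee_rot: [0.001, -0.172, 0.985, -0.0]
ft_force: [-0.1, -0.5, -1.0]
gripper_width: 0.194
grip_force: 39.5
```

```bash
python3 held.py h2; python3 -c "
from h import *
rel([(.5203,.0172,.0617,110),(.5203,.0172,.0497,110)])"
```

```text
37.125 [0.52132694 0.01690496 0.04651192] 0.19364391367015463 39.511465430259705 [-0.11382216 -0.52567796 -0.9801445 ]
top [([0.382, 0.2108, 0.015], 0.52), ([0.3289, 0.2859, 0.0204], 0.5)]
scene [([0.3325, 0.2934, 0.0189], 0.75), ([0.3837, 0.2132, 0.0172], 0.72), ([0.528, 0.0801, 0.0258], 0.68), ([0.5272, -0.0449, 0.0265], 0.63), ([0.5295, 0.0153, 0.059], 0.62), ([0.5349, -0.1047, 0.0102], 0.62)]
[0.08, 0.05, 1.86] [-0.0, 0.1, -0.1]
[0.08, 0.05, 3.06] [-0.0, 0.1, -0.1]
```

play_rows --deltas '[[[0.0,0.05,0.05,0.8,0,0,0],[0.0,0.05,0.05,1.4,0,0,0],[0.0,0.05,0.05,1.85,0,0,0],[0.0,0.05,0.05,1.85,0,0,0]]]'

```text
time_s: 37.83
position: [0.5197, 0.0171, 0.0262]
ee_rot: [-0.001, -0.172, 0.985, -0.0]
ft_force: [0.2, -1.4, -0.8]
gripper_width: 0.192
grip_force: 39.4
```

play_rows --deltas '[[[0.0,0,0,0.3,0,0,0],[0.0,0,0,0.6,0,0,0],[0.0,0,0,0.6,0,0,0]]]'

```text
time_s: 38.2
position: [0.5202, 0.0171, 0.0209]
ee_rot: [0.0, -0.172, 0.985, -0.0]
ft_force: [1.3, -2.4, -1.1]
gripper_width: 0.196
grip_force: 39.5
```

play_rows --deltas '[[[0.0,0,0,0.3,0,0,0],[0.0,0,0,0.5,0,0,0],[0.0,0,0,0.5,0,0,0]]]'

```text
time_s: 38.58
position: [0.5201, 0.0171, 0.0158]
ee_rot: [-0.0, -0.172, 0.985, -0.0]
ft_force: [1.0, -5.0, -1.6]
gripper_width: 0.189
grip_force: 39.6
```

play_rows --deltas '[[[0.4,0,0,0,0,0,0],[0.4,0,0,0,0,0,0],[0.4,0,0,0,0,0,0],[0.4,0,0,-4,0,0,0],[0.4,0,0,-9,0,0,0],[0.4,0,0,-14,0,0,0],[0.4,2,3,-18,0,0,0],[0.4,6,6,-18,0,0,0],[0.4,10,9,-18,0,0,0],[0.4,13,12,-18,0,0,0],[0.4,13,12,-18,0,0,0],[0.4,13,12,-18,0,0,0],[0.4,13,12,-18,0,0,0]]]'

```text
time_s: 40.2
position: [0.3576, 0.0858, 0.1957]
ee_rot: [-0.0, -0.172, 0.985, -0.0]
ft_force: [-1.1, -0.1, 0.0]
gripper_width: 0.403
grip_force: 0.0
```

```bash
python3 - <<'E'
from fit import *
s=sensors.state();print(s["time_s"],s["position"])
p=eyes.camera("top");q=eyes.camera("scene")
for pp in(p,q):
    P=cloud(pp)
    for c in((.5221,.079,.66),(.5206,.0165,-.33),(.519,-.0455,.3)):
        b=P[(np.hypot(P[...,0]-c[0],P[...,1]-c[1])<.012)&(P[...,2]>.03)];print(len(b),np.percentile(b[:,2],[50,90]),np.round(fitc(pp,*c,.008)[0],3))
    b=P[(P[...,0]>.58)&(P[...,0]<.7)&(abs(P[...,1]+.012)<.12)&(P[...,2]>.095)];print("bar",np.median(b,0),b[:,2].max())
    print([(np.round(r["position"],3).tolist(),round(r["score"],2)) for r in nets.find_in("cartridge0",pp)])
rel([(.6353,-.0146,.19,178.7)],s)
rel([(.6353,-.0146,.19,-1.3)],s)
E
```

```text
40.2 [0.35755775 0.08577765 0.19569319]
58 [0.05523022 0.05818402] [0.523 0.079 0.608]
61 [0.05438858 0.05770432] [ 0.522  0.018 -0.363]
59 [0.05413714 0.05717474] [ 0.52  -0.045  0.188]
bar [ 0.63508677 -0.00964278  0.11071383] 0.11854927252675251
[([0.517, -0.045, 0.027], 0.69), ([0.331, 0.287, 0.019], 0.62), ([0.521, 0.015, 0.029], 0.52), ([0.524, 0.077, 0.022], 0.45), ([0.384, 0.212, 0.015], 0.44)]
75 [0.05032042 0.05675429] [0.519 0.081 0.642]
74 [0.05146398 0.0567664 ] [ 0.517  0.018 -0.344]
68 [0.05190765 0.05707376] [ 0.516 -0.044  0.208]
bar [ 0.63659772 -0.00819363  0.11007572] 0.11655039695248837
[([0.333, 0.294, 0.021], 0.79), ([0.38, 0.211, 0.018], 0.69), ([0.523, -0.045, 0.027], 0.67), ([0.53, 0.08, 0.023], 0.64), ([0.527, 0.015, 0.028], 0.53)]
[-22.72, -18.87, 3.95] [0.0, -0.0, -68.9]
[-22.72, -18.87, 3.95] [-0.0, -0.0, 111.1]
```

play_rows --deltas '[[[0.4,-5,-4,0,0,0,25],[0.4,-10,-8,2,0,0,50],[0.4,-16,-13,4,0,0,80],[0.4,-22.7,-18.9,4,0,0,111],[0.4,-22.7,-18.9,4,0,0,111],[0.4,-22.7,-18.9,4,0,0,111],[0.4,-22.7,-18.9,4,0,0,111],[0.4,-22.7,-18.9,4,0,0,111],[0.4,-22.7,-18.9,4,0,0,111],[0.4,-22.7,-18.9,4,0,0,111],[0.4,-22.7,-18.9,4,0,0,111],[0.4,-22.7,-18.9,4,0,0,111],[0.4,-22.7,-18.9,4,0,0,111]]]'

```text
time_s: 42.02
position: [0.6348, -0.0147, 0.1556]
ee_rot: [-0.0, 0.714, 0.701, -0.0]
ft_force: [0.6, 0.4, -0.1]
gripper_width: 0.4
grip_force: 0.0
```

```bash
python3 - <<'E'
from h import *
s=sensors.state();print(s["position"],s["ee_rot"])
rel([(.6353,-.0146,.116,-1.3)],s)
E
```

```text
[ 0.63480417 -0.0146545   0.15557105] [-2.34814696e-04  7.13641263e-01  7.00511282e-01 -1.92433263e-04]
[0.01, 0.05, 7.36] [-0.0, -0.0, 0.2]
```

play_rows --deltas '[[[0.4,0,0,3,0,0,0],[0.4,0,0,5.5,0,0,0],[0.4,0,0,6.8,0,0,0],[0.4,0,0,7.3,0,0,0],[0.0,0,0,7.3,0,0,0],[0.0,0,0,7.3,0,0,0],[0.0,0,0,7.3,0,0,0],[0.0,0,0,7.3,0,0,0],[0.0,0,0,7.3,0,0,0]]]' --squeeze 30

```text
time_s: 43.15
position: [0.6353, -0.0146, 0.084]
ee_rot: [0.001, 0.714, 0.7, 0.001]
ft_force: [1.3, 0.7, 2.7]
gripper_width: 0.121
grip_force: 31.6
```

```bash
python3 - <<'E'
from h import *
s=sensors.state();t=s["position"];print(t)
h=np.array([.563,.034+.0085]);
f0=np.arctan2(t[2]-.0126,.563-t[0]);r=np.hypot(t[2]-.0126,.563-t[0]);print(f0,r)   # axis at z .040 true; grip ~6.6 mm above bar
for f in np.linspace(f0,.19,20)[1:]:
    rel([(.563-r*np.cos(f),t[1],.0466+r*np.sin(f),-1.3)],s)
E
```

```text
[ 0.63531463 -0.01457209  0.08397168]
2.3627569101581964 0.10160375092145738
[-0.02, -0.86, -0.78] [0.1, 0.0, 0.2]
[-0.04, -1.8, -1.46] [0.1, 0.0, 0.2]
[-0.06, -2.82, -2.02] [0.1, 0.0, 0.2]
[-0.08, -3.89, -2.47] [0.1, 0.0, 0.2]
[-0.1, -5.01, -2.79] [0.1, 0.0, 0.2]
[-0.12, -6.15, -2.98] [0.1, 0.0, 0.2]
[-0.14, -7.31, -3.04] [0.1, 0.0, 0.2]
[-0.17, -8.47, -2.96] [0.1, 0.0, 0.2]
[-0.19, -9.61, -2.76] [0.1, 0.0, 0.2]
[-0.21, -10.72, -2.42] [0.1, 0.0, 0.2]
[-0.23, -11.79, -1.96] [0.1, 0.0, 0.2]
[-0.25, -12.8, -1.38] [0.1, 0.0, 0.2]
[-0.27, -13.73, -0.69] [0.1, 0.0, 0.2]
[-0.29, -14.58, 0.1] [0.1, 0.0, 0.2]
[-0.3, -15.33, 0.98] [0.1, 0.0, 0.2]
[-0.32, -15.98, 1.94] [0.1, 0.0, 0.2]
[-0.33, -16.52, 2.98] [0.1, 0.0, 0.2]
[-0.33, -16.93, 4.06] [0.1, 0.0, 0.2]
[-0.34, -17.22, 5.19] [0.1, 0.0, 0.2]
```

```bash
python3 - <<'E'
import numpy as np
r=.098;f0=2.388
for f in np.linspace(f0,.2177,18)[1:]: print(round(100*r*(-np.cos(f)+np.cos(f0)),1),round(100*r*(np.sin(f0)-np.sin(f)),1))
E
```

```text
-0.9 -0.9
-1.9 -1.6
-3.0 -2.2
-4.2 -2.6
-5.4 -2.9
-6.6 -3.1
-7.9 -3.1
-9.1 -2.9
-10.3 -2.6
-11.5 -2.1
-12.6 -1.5
-13.6 -0.7
-14.5 0.2
-15.2 1.2
-15.9 2.2
-16.4 3.4
-16.7 4.6
```

play_rows --deltas '[[[0,0,-0.9,-0.9,0,0,0],[0,0,-1.9,-1.6,0,0,0],[0,0,-3.0,-2.2,0,0,0],[0,0,-4.2,-2.6,0,0,0],[0,0,-5.4,-2.9,0,0,0],[0,0,-6.6,-3.1,0,0,0],[0,0,-7.9,-3.1,0,0,0],[0,0,-9.1,-2.9,0,0,0],[0,0,-10.3,-2.6,0,0,0],[0,0,-11.5,-2.1,0,0,0],[0,0,-12.6,-1.5,0,0,0],[0,0,-13.6,-0.7,0,0,0],[0,0,-14.5,0.2,0,0,0],[0,0,-15.2,1.2,0,0,0],[0,0,-15.9,2.2,0,0,0],[0,0,-16.2,3.0,0,0,0],[0,0,-16.2,3.0,0,0,0]]]'

```text
time_s: 45.28
position: [0.4717, -0.0111, 0.0508]
ee_rot: [-0.001, 0.714, 0.7, -0.001]
ft_force: [4.9, 4.0, -4.5]
gripper_width: 0.12
grip_force: 33.0
```

play_rows --deltas '[[[0,0,-0.3,0.8,0,0,0],[0,0,-0.5,1.6,0,0,0],[0,0,-0.5,1.8,0,0,0],[0,0,-0.5,1.8,0,0,0]]]'

```text
time_s: 45.78
position: [0.4681, -0.0114, 0.0375]
ee_rot: [0.001, 0.714, 0.7, 0.0]
ft_force: [-4.1, 3.6, 17.4]
gripper_width: 0.123
grip_force: 35.3
```

```bash
cat > bail.py <<'E'
from h import *
s=sensors.state();print(s["time_s"],s["position"],s["ft_force"],s["gripper_width"])
for n in("top","scene"):
    P=cloud(eyes.camera(n));y=P[...,1];b=P[(P[...,0]>.44)&(P[...,0]<.5)&(((y>-.12)&(y<-.06))|((y>.04)&(y<.09)))&(P[...,2]>.035)&(P[...,2]<.15)]
    if len(b):print(n,len(b),np.median(b,0),np.percentile(b[:,2],[10,90]))
E
python3 bail.py
```

```text
45.775 [ 0.46812843 -0.01135746  0.03751771] [-4.1224414   3.55917711 17.3734579 ] 0.12336263807466334
top 37 [ 0.46790023 -0.1122557   0.06634446] [0.06271952 0.07003707]
scene 203 [ 0.46921856 -0.06331372  0.06582894] [0.06151117 0.06932293]
```

play_rows --deltas '[[[0.4,0,0,0,0,0,0],[0.4,0,0,0,0,0,0],[0.4,0,0,0,0,0,0],[0.4,0,0,-5,0,0,0],[0.4,0,0,-10,0,0,0],[0.4,0,-6,-15,0,0,0],[0.4,0,-10,-15,0,0,0],[0.4,0,-10,-15,0,0,0],[0.4,0,-10,-15,0,0,0]]]'

```text
time_s: 47.0
position: [0.3678, -0.0094, 0.1845]
ee_rot: [0.0, 0.714, 0.7, -0.0]
ft_force: [-0.5, 0.3, -0.9]
gripper_width: 0.399
grip_force: 0.0
```

```bash
python3 bail.py; python3 - <<'E'
from fit import *
p=eyes.camera("top");q=eyes.camera("scene")
for pp in(p,q):
    P=cloud(pp)
    w=P[(abs(P[...,0]-.514)<.07)&(abs(P[...,1]+.25)<.07)&(P[...,2]>.058)]
    r=w[w[:,2]<.072];k=w[w[:,2]>.08]
    print("ring",cv2.minEnclosingCircle((r[:,:2]*1000).astype(np.float32)),"knob",len(k),np.median(k,0),(k.min(0)+k.max(0))/2,np.median(k[k[:,2]>.093],0))
    for c in((.5221,.079,.66),(.5206,.0165,-.33),(.519,-.0455,.3)):
        b=P[(np.hypot(P[...,0]-c[0],P[...,1]-c[1])<.009)&(P[...,2]>.03)];print(len(b),np.percentile(b[:,2],[50,90]))
a=lambda pp,X:cv2.resize(pp["frame"][:,:,::-1][int(px(pp,X)[0][1])-35:int(px(pp,X)[0][1])+35,int(px(pp,X)[0][0])-45:int(px(pp,X)[0][0])+45],None,fx=4.4,fy=4.4,interpolation=cv2.INTER_CUBIC)
X=[.514,-.24,.08];cv2.imwrite("pics/w.png",np.hstack([a(p,X),a(q,X)]))
E
```

```text
47.0 [ 0.36783871 -0.00938789  0.18448108] [-0.54735313  0.29797577 -0.8653738 ] 0.3985737411247544
top 273 [ 0.46865358 -0.06557805  0.06656539] [0.06314078 0.06971291]
scene 199 [ 0.46922457 -0.06328018  0.06548958] [0.06072021 0.06963235]
ring ((515.718994140625, -250.3933868408203), 50.614501953125) knob 63 [ 0.50012226 -0.20660957  0.09771693] [ 0.50033187 -0.20760716  0.09360328] [ 0.50026591 -0.20720794  0.09812675]
51 [0.06391318 0.06605366]
53 [0.06382702 0.06675177]
51 [0.06353072 0.06629511]
ring ((512.325927734375, -248.0159912109375), 51.9018669128418) knob 56 [ 0.50256379 -0.20426137  0.09402067] [ 0.50059869 -0.20523233  0.09203552] [ 0.49989397 -0.20546239  0.09761941]
52 [0.06256905 0.06668341]
53 [0.06249301 0.0652604 ]
51 [0.06106803 0.06572149]
```

```bash
python3 - <<'E'
from h import *
rel([(.5001,-.2063,.19,-1.3),(.5001,-.2063,.09,-1.3)])
E
```

```text
[-19.44, 13.6, 2.74] [-0.2, -0.0, 0.2]
[-19.44, 13.63, 12.74] [-0.2, -0.0, 0.2]
```

play_rows --deltas '[[[0.4,-5,3,1,0,0,0],[0.4,-10,7,2,0,0,0],[0.4,-15,10.5,2.7,0,0,0],[0.4,-19.4,13.6,2.7,0,0,0],[0.4,-19.4,13.6,2.7,0,0,0],[0.4,-19.4,13.6,2.7,0,0,0],[0.4,-19.4,13.6,7,0,0,0],[0.4,-19.4,13.6,10.5,0,0,0],[0.4,-19.4,13.6,12.0,0,0,0],[0.4,-19.4,13.6,12.7,0,0,0],[0.0,-19.4,13.6,12.7,0,0,0],[0.0,-19.4,13.6,12.7,0,0,0],[0.0,-19.4,13.6,12.7,0,0,0],[0.0,-19.4,13.6,12.7,0,0,0],[0.0,-19.4,13.6,12.7,0,0,0]]]' --squeeze 30

```text
time_s: 49.08
position: [0.5004, -0.2058, 0.059]
ee_rot: [0.0, 0.714, 0.7, 0.0]
ft_force: [-2.2, 3.4, 5.7]
gripper_width: 0.197
grip_force: 30.5
```

```bash
cat > circ.py <<'E'
import numpy as np,sys
# tool axes at yaw -1.3: y=(c,-s), x=(s,c)
a0,step,n=float(sys.argv[1]),float(sys.argv[2]),int(sys.argv[3]);r=4.5;ps=np.radians(-1.3)
X=np.array([-np.sin(ps),np.cos(ps)]);Y=np.array([np.cos(ps),np.sin(ps)])
e=lambda a:r*np.array([np.cos(np.radians(a)),np.sin(np.radians(a))])
print([[0,round(float(X@d),2),round(float(Y@d),2),0,0,0,0] for d in(e(a0+step*(i+1))-e(a0) for i in range(n))])
E
python3 circ.py 108 20 20;python3 -c "
from h import *
s=sensors.state();print(s['position'],s['gripper_width'],s['ft_force'])"
```

```text
[[0, -0.76, -1.36, 0, 0, 0, 0], [0, -1.95, -2.38, 0, 0, 0, 0], [0, -3.41, -2.93, 0, 0, 0, 0], [0, -4.97, -2.95, 0, 0, 0, 0], [0, -6.45, -2.44, 0, 0, 0, 0], [0, -7.66, -1.45, 0, 0, 0, 0], [0, -8.46, -0.1, 0, 0, 0, 0], [0, -8.75, 1.43, 0, 0, 0, 0], [0, -8.49, 2.97, 0, 0, 0, 0], [0, -7.73, 4.34, 0, 0, 0, 0], [0, -6.54, 5.36, 0, 0, 0, 0], [0, -5.08, 5.91, 0, 0, 0, 0], [0, -3.52, 5.93, 0, 0, 0, 0], [0, -2.04, 5.41, 0, 0, 0, 0], [0, -0.84, 4.42, 0, 0, 0, 0], [0, -0.04, 3.08, 0, 0, 0, 0], [0, 0.25, 1.54, 0, 0, 0, 0], [0, 0.0, 0.0, 0, 0, 0, 0], [0, -0.76, -1.36, 0, 0, 0, 0], [0, -1.95, -2.38, 0, 0, 0, 0]]
[ 0.50040246 -0.20575003  0.05898399] 0.19701722296324523 [-2.21249442  3.38548394  5.73322821]
```

play_rows --deltas '[[[0,-0.76,-1.36,-0.1,0,0,0],[0,-1.95,-2.38,-0.1,0,0,0],[0,-3.41,-2.93,-0.1,0,0,0],[0,-4.97,-2.95,-0.1,0,0,0],[0,-6.45,-2.44,-0.1,0,0,0],[0,-7.66,-1.45,-0.1,0,0,0],[0,-8.46,-0.1,-0.1,0,0,0],[0,-8.75,1.43,-0.1,0,0,0],[0,-8.49,2.97,-0.1,0,0,0],[0,-7.73,4.34,-0.1,0,0,0],[0,-6.54,5.36,-0.1,0,0,0],[0,-5.08,5.91,-0.1,0,0,0],[0,-3.52,5.93,-0.1,0,0,0],[0,-2.04,5.41,-0.1,0,0,0],[0,-0.84,4.42,-0.1,0,0,0],[0,-0.04,3.08,-0.1,0,0,0],[0,0.25,1.54,-0.1,0,0,0],[0,0.0,0.0,-0.1,0,0,0],[0,-0.76,-1.36,-0.1,0,0,0],[0,-0.76,-1.36,-0.1,0,0,0]]]'

```text
time_s: 51.58
position: [0.4851, -0.2141, 0.059]
ee_rot: [0.0, 0.714, 0.7, -0.0]
ft_force: [0.6, -3.6, 0.0]
gripper_width: 0.193
grip_force: 30.4
```

```bash
python3 circ.py 128 5 6;python3 -c "
from h import *
s=sensors.state();t=s['position'];print(s['time_s'],t,s['gripper_width'],s['ft_force'],np.degrees(np.arctan2(t[1]+.2491,t[0]-.5138)),np.hypot(t[1]+.2491,t[0]-.5138))"
```

```text
[[0, -0.26, -0.29, 0, 0, 0, 0], [0, -0.55, -0.56, 0, 0, 0, 0], [0, -0.86, -0.8, 0, 0, 0, 0], [0, -1.18, -1.02, 0, 0, 0, 0], [0, -1.53, -1.2, 0, 0, 0, 0], [0, -1.89, -1.36, 0, 0, 0, 0]]
51.575 [ 0.4851176  -0.21410994  0.05903971] 0.19292494169927396 [ 0.62470787 -3.59209144  0.04195473] 129.34249897467265 0.045243605070802745
```

play_rows --deltas '[[[0,-0.26,-0.29,0,0,0,0],[0,-0.55,-0.56,0,0,0,0],[0,-0.86,-0.8,0,0,0,0],[0,-1.18,-1.02,0,0,0,0],[0,-1.53,-1.2,0,0,0,0],[0,-1.89,-1.36,0,0,0,0],[0,-1.89,-1.36,0,0,0,0]]]'

```text
time_s: 52.45
position: [0.4722, -0.2324, 0.0591]
ee_rot: [0.0, 0.714, 0.7, -0.0]
ft_force: [4.4, -1.1, -0.4]
gripper_width: 0.196
grip_force: 30.5
```

```bash
for a in 158 173 188 203 218 233 248 263 278 293 308; do echo $a; python3 circ.py $a 5 3; done
```

```text
158
[[0, -0.37, -0.12, 0, 0, 0, 0], [0, -0.76, -0.21, 0, 0, 0, 0], [0, -1.14, -0.27, 0, 0, 0, 0]]
173
[[0, -0.39, -0.02, 0, 0, 0, 0], [0, -0.78, -0.01, 0, 0, 0, 0], [0, -1.17, 0.04, 0, 0, 0, 0]]
188
[[0, -0.38, 0.08, 0, 0, 0, 0], [0, -0.76, 0.19, 0, 0, 0, 0], [0, -1.12, 0.34, 0, 0, 0, 0]]
203
[[0, -0.35, 0.18, 0, 0, 0, 0], [0, -0.68, 0.38, 0, 0, 0, 0], [0, -1.0, 0.62, 0, 0, 0, 0]]
218
[[0, -0.29, 0.26, 0, 0, 0, 0], [0, -0.56, 0.55, 0, 0, 0, 0], [0, -0.8, 0.86, 0, 0, 0, 0]]
233
[[0, -0.21, 0.33, 0, 0, 0, 0], [0, -0.4, 0.67, 0, 0, 0, 0], [0, -0.56, 1.04, 0, 0, 0, 0]]
248
[[0, -0.12, 0.37, 0, 0, 0, 0], [0, -0.21, 0.76, 0, 0, 0, 0], [0, -0.27, 1.14, 0, 0, 0, 0]]
263
[[0, -0.02, 0.39, 0, 0, 0, 0], [0, -0.01, 0.78, 0, 0, 0, 0], [0, 0.04, 1.17, 0, 0, 0, 0]]
278
[[0, 0.08, 0.38, 0, 0, 0, 0], [0, 0.19, 0.76, 0, 0, 0, 0], [0, 0.34, 1.12, 0, 0, 0, 0]]
293
[[0, 0.18, 0.35, 0, 0, 0, 0], [0, 0.38, 0.68, 0, 0, 0, 0], [0, 0.62, 1.0, 0, 0, 0, 0]]
308
[[0, 0.26, 0.29, 0, 0, 0, 0], [0, 0.55, 0.56, 0, 0, 0, 0], [0, 0.86, 0.8, 0, 0, 0, 0]]
```

play_rows --deltas '[[[0,-0.37,-0.12,0,0,0,0],[0,-0.76,-0.21,0,0,0,0],[0,-1.14,-0.27,0,0,0,0],[0,-1.14,-0.27,0,0,0,0]]]'

```text
time_s: 52.95
position: [0.4695, -0.2436, 0.0591]
ee_rot: [0.0, 0.714, 0.7, 0.0]
ft_force: [4.4, -0.3, 1.4]
gripper_width: 0.199
grip_force: 30.5
```

play_rows --deltas '[[[0,-0.39,-0.02,0,0,0,0],[0,-0.78,-0.01,0,0,0,0],[0,-1.17,0.04,0,0,0,0],[0,-1.17,0.04,0,0,0,0]]]'

```text
time_s: 53.45
position: [0.4697, -0.255, 0.0591]
ee_rot: [-0.0, 0.714, 0.7, 0.0]
ft_force: [5.0, 0.9, 2.2]
gripper_width: 0.195
grip_force: 30.6
```

play_rows --deltas '[[[0,-0.38,0.08,0,0,0,0],[0,-0.76,0.19,0,0,0,0],[0,-1.12,0.34,0,0,0,0],[0,-1.12,0.34,0,0,0,0]]]'

```text
time_s: 53.95
position: [0.4728, -0.2661, 0.0591]
ee_rot: [-0.0, 0.714, 0.7, 0.0]
ft_force: [4.4, 2.2, 1.6]
gripper_width: 0.194
grip_force: 30.6
```

play_rows --deltas '[[[0,-0.35,0.18,0,0,0,0],[0,-0.68,0.38,0,0,0,0],[0,-1.0,0.62,0,0,0,0],[0,-1.0,0.62,0,0,0,0]]]'

```text
time_s: 54.45
position: [0.4788, -0.2763, 0.059]
ee_rot: [-0.0, 0.714, 0.7, 0.0]
ft_force: [3.3, 2.7, 4.1]
gripper_width: 0.196
grip_force: 30.7
```

play_rows --deltas '[[[0,-0.29,0.26,0,0,0,0],[0,-0.56,0.55,0,0,0,0],[0,-0.8,0.86,0,0,0,0],[0,-0.8,0.86,0,0,0,0]]]'

```text
time_s: 54.95
position: [0.4873, -0.2846, 0.059]
ee_rot: [-0.0, 0.714, 0.7, 0.0]
ft_force: [3.5, 4.1, 3.5]
gripper_width: 0.201
grip_force: 30.8
```

play_rows --deltas '[[[0,-0.21,0.33,0,0,0,0],[0,-0.4,0.67,0,0,0,0],[0,-0.56,1.04,0,0,0,0],[0,-0.56,1.04,0,0,0,0]]]'

```text
time_s: 55.45
position: [0.4977, -0.2904, 0.059]
ee_rot: [0.0, 0.714, 0.7, 0.0]
ft_force: [1.4, 4.3, 4.3]
gripper_width: 0.197
grip_force: 30.8
```

play_rows --deltas '[[[0,-0.12,0.37,0,0,0,0],[0,-0.21,0.76,0,0,0,0],[0,-0.27,1.14,0,0,0,0],[0,-0.27,1.14,0,0,0,0]]]'

```text
time_s: 55.95
position: [0.5087, -0.2932, 0.059]
ee_rot: [-0.0, 0.714, 0.7, -0.0]
ft_force: [0.2, 4.0, 4.6]
gripper_width: 0.201
grip_force: 30.9
```

play_rows --deltas '[[[0,-0.02,0.39,0,0,0,0],[0,-0.01,0.78,0,0,0,0],[0,0.04,1.17,0,0,0,0],[0,0.04,1.17,0,0,0,0]]]'

```text
time_s: 56.45
position: [0.5138, -0.2935, 0.0588]
ee_rot: [-0.006, 0.715, 0.699, -0.005]
ft_force: [-25.6, 6.4, 16.4]
gripper_width: 0.198
grip_force: 32.7
```

```bash
python3 circ.py 278 -14 7
```

```text
[[0, -0.04, -1.1, 0, 0, 0, 0], [0, 0.18, -2.17, 0, 0, 0, 0], [0, 0.65, -3.16, 0, 0, 0, 0], [0, 1.35, -4.0, 0, 0, 0, 0], [0, 2.24, -4.65, 0, 0, 0, 0], [0, 3.25, -5.07, 0, 0, 0, 0], [0, 4.34, -5.23, 0, 0, 0, 0]]
```

play_rows --deltas '[[[0,0,0,0,0,0,0],[0,-0.04,-1.1,0,0,0,0],[0,0.18,-2.17,0,0,0,0],[0,0.65,-3.16,0,0,0,0],[0,1.35,-4.0,0,0,0,0],[0,2.24,-4.65,0,0,0,0],[0,3.25,-5.07,0,0,0,0],[0,4.34,-5.23,0,0,0,0],[0,4.34,-5.23,0,0,0,0]]]'

```text
time_s: 57.58
position: [0.4693, -0.2481, 0.059]
ee_rot: [0.0, 0.714, 0.7, 0.0]
ft_force: [5.0, 1.2, 1.4]
gripper_width: 0.196
grip_force: 30.9
```

play_rows --deltas '[[[0.4,0,0,0,0,0,0],[0.4,0,0,0,0,0,0],[0.4,0,0,0,0,0,0],[0.4,0,0,-4,0,0,0],[0.4,0,0,-9,0,0,0],[0.4,0,0,-14,0,0,0],[0.4,-4,-5,-16,0,0,0],[0.4,-6,-10,-16,0,0,0],[0.4,-6,-10,-16,0,0,0],[0.4,-6,-10,-16,0,0,0]]]'

```text
time_s: 58.82
position: [0.3678, -0.3067, 0.2188]
ee_rot: [-0.0, 0.714, 0.7, 0.0]
ft_force: [-0.3, -0.3, 0.4]
gripper_width: 0.402
grip_force: 0.0
```

```bash
python3 bail.py; python3 - <<'E'
from h import *
p=eyes.camera("top");q=eyes.camera("scene")
for pp in(p,q):
    P=cloud(pp)
    w=P[(abs(P[...,0]-.514)<.07)&(abs(P[...,1]+.25)<.07)&(P[...,2]>.08)&(P[...,2]<.11)];print("knob",len(w),np.median(w,0))
    for n in("cartridge0","tape_roll","glasses_case","calculator"):print(n,[(np.round(r["position"],3).tolist(),round(r["score"],2)) for r in nets.find_in(n,pp)])
a=lambda pp,X:cv2.resize(pp["frame"][:,:,::-1][int(px(pp,X)[0][1])-50:int(px(pp,X)[0][1])+50,int(px(pp,X)[0][0])-105:int(px(pp,X)[0][0])+105],(800,300),interpolation=cv2.INTER_CUBIC)
X=[.514,-.09,.03];cv2.imwrite("pics/fin.png",np.vstack([a(p,X),a(q,X)]))
E
```

```text
58.825 [ 0.36777868 -0.30669181  0.21880428] [-0.26596184 -0.25567693  0.44875329] 0.40230834495921847
top 269 [ 0.4686565  -0.06566775  0.06667859] [0.06294679 0.06960012]
scene 199 [ 0.46917214 -0.06309765  0.06554044] [0.06102331 0.06968151]
knob 62 [ 0.4707837  -0.2478973   0.09775806]
cartridge0 [([0.51, -0.045, 0.025], 0.58), ([0.382, 0.205, 0.021], 0.56), ([0.514, 0.016, 0.026], 0.44)]
tape_roll [([0.764, 0.264, 0.044], 0.65)]
glasses_case [([0.743, -0.083, 0.035], 0.88), ([0.512, 0.018, 0.028], 0.69), ([0.517, -0.247, 0.064], 0.35)]
calculator [([0.416, -0.411, 0.018], 0.63)]
knob 52 [ 0.4718015  -0.24612048  0.09564893]
cartridge0 [([0.527, -0.047, 0.027], 0.67), ([0.512, -0.254, 0.066], 0.65), ([0.332, 0.296, 0.015], 0.56), ([0.384, 0.211, 0.017], 0.53), ([0.531, 0.075, 0.026], 0.52), ([0.529, -0.092, 0.019], 0.52), ([0.401, -0.406, 0.015], 0.44)]
tape_roll [([0.771, 0.263, 0.046], 0.95)]
glasses_case [([0.752, -0.079, 0.042], 0.88), ([0.528, 0.023, 0.024], 0.23), ([0.513, -0.253, 0.064], 0.21)]
calculator [([0.402, -0.404, 0.017], 0.74)]
```

View pics/fin.png

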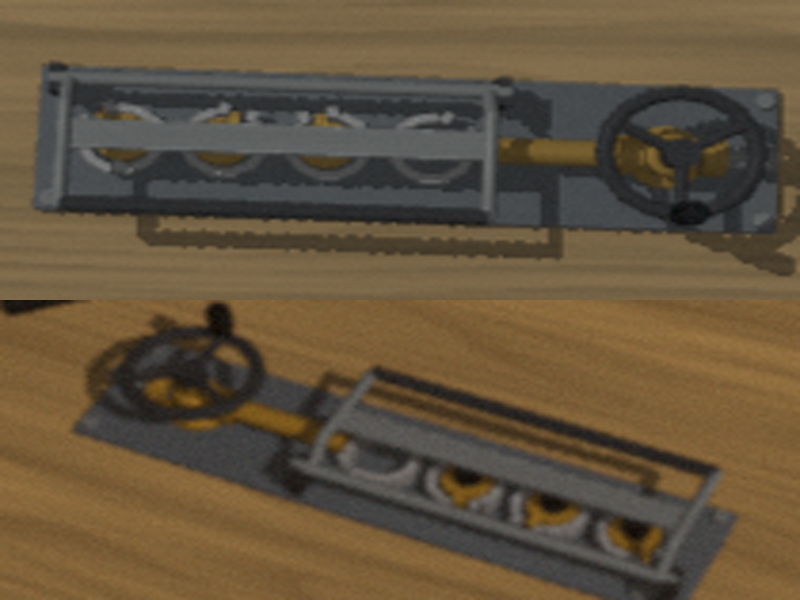

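The picture shows three cartridges seated under the shut bail, and the knob pointing toward the robot at (687,212), a quarter turn back from the stop. I'm handing the job in.

```bash
python3 -c "
from station import bot
print(bot.close_job())"
```

```text
the job is handed in; nothing more can be done
None
```

I handed the job in at about 59 s: the three cartridges on the desk are seated in the three left sockets, the bail is shut, and the valve was cranked to its stop and backed off about 91°; hand-in returned no verdict.

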